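# Clamp and brush out the crushing beakers

## Task

Stand all the used steel beakers from the dark mat in the bays of the clamp block, then swing the clamp lever fully shut so that it holds them. With the brush, scrub the inside of each beaker, the tallest first and the shortest last: down to the bottom, up by well over half the beaker's height, and down to the bottom again; keep the clamp shut while brushing. Hang the brush back upright in its stand, swing the clamp lever wide open again and set the beakers upright in the clear tray, leaving everything else on the desk alone.

Things in the scene. Friction and masses are not known exactly. Their poses are not given: they have to be found in the camera images.
- beaker_tall: tallest used stainless steel beaker (may be absent, then None): open straight round cup, 56 mm outside diameter, 50 mm inside, 105 mm tall, weighted floor 15 mm thick, about 0.15 kg. Origin at the centre of its underside, z up its axis. Stands on the dark mat at the start.
- beaker_mid: middle-sized used stainless steel beaker (may be absent, then None): open straight round cup, 56 mm outside diameter, 50 mm inside, 90 mm tall, weighted floor 15 mm thick, about 0.15 kg. Origin at the centre of its underside, z up its axis. Stands on the dark mat at the start.
- beaker_short: shortest used stainless steel beaker (may be absent, then None): open straight round cup, 56 mm outside diameter, 50 mm inside, 75 mm tall, weighted floor 15 mm thick, about 0.15 kg. Origin at the centre of its underside, z up its axis. Stands on the dark mat at the start.
- brush: Cleaning brush, 196 mm long, 0.09 kg, hanging upright in its stand. Origin at the centre of the bristle tip (lower end), z up along the brush to the handle. Bristle head 30 mm diameter from 0 to 70 mm, thin stem to 120 mm, grey guard disc 52 mm diameter from 120 to 126 mm, square handle 20 x 20 mm (faces along its x and y) from 126 to 196 mm.
- brush_grip (a point): Point on the brush axis, 165 mm above the bristle tip, where the handle is best gripped from above. Axes as the brush.
- stand: White round brush stand, fixed: tube 128 mm high, 60 mm outside diameter, open top with a hole of 40 mm diameter, 122 mm deep. Origin at the centre of its underside. The brush hangs with its guard disc on the stand's rim, bristle tip 8 mm above the stand's underside.
- block: Clamp block, fixed: aluminium base plate 100 (x) x 240 (y) x 12 mm; a back wall (+x side, 12 mm thick) and a front wall (-x side, 8 mm thick), tops at 46 mm, and four white dividers 12 mm thick, tops at 58 mm, form three open-topped bays along y, each 64 mm wide (y) and 66 mm (x). Origin at the centre of its underside, z up. Beakers stand on the plate, 12 mm above the origin.
- bay0 (a point): Centre of bay 0 (at block y = +76 mm) on the top of the base plate, where a beaker's underside centre belongs; axes as the block. All bays take any beaker.
- bay1 (a point): Centre of bay 1 (middle) on the top of the base plate, where a beaker's underside centre belongs; axes as the block. All bays take any beaker.
- bay2 (a point): Centre of bay 2 (at block y = -76 mm) on the top of the base plate, where a beaker's underside centre belongs; axes as the block. All bays take any beaker.
- clamp (a joint): Angle of the hinged clamp lever, rad: 0 = fully shut (cross bar upright, close against the -x side of the beakers above the front wall), 1.4 = fully open (folded towards block -x). Stiff hinge, stays where left; about 3 N at the bar moves it. Axis along block y, 22 mm above the underside, 36 mm to -x of the bay centres. The bar, 12 mm thick, 50 mm from the axis, spans all bays.
- clamp_grip (a point): Grip point of the lever: on the axis of the round black handle, 16 mm diameter and 52 mm long along block y, that prolongs the cross bar past the +y end of the block (handle from 125 to 177 mm, this point at 152 mm). The handle moves on an arc of 50 mm radius about point clamp_hinge; its axis stays along block y.
- clamp_hinge (a point): Point on the lever's hinge axis beside the grip point (block y = +152 mm). At lever angle a the grip is at this point + (-50 sin a, 0, 50 cos a) mm in block axes.
- tray: Fixed clear tray with white floor, 210 x 210 mm, rim 14 mm high, walls and floor 5 mm thick. Origin at the centre of its underside; the floor that beakers stand on is 5 mm above it.
- mat: Dark rubber mat, fixed, 210 x 210 x 2 mm, where the used beakers stand. Origin at the centre of its underside.
- syrup: Bystander, leave alone: amber bottle, 54 mm diameter, 130 mm tall; origin under it.
- dose0: Bystander, leave alone: small lidded dose cup, 46 mm diameter, 42 mm tall; origin under it.
- dose1: Bystander, leave alone: small lidded dose cup, 46 mm diameter, 42 mm tall; origin under it.
- dose2: Bystander, leave alone: small lidded dose cup, 46 mm diameter, 42 mm tall; origin under it.
- dose3: Bystander, leave alone: small lidded dose cup, 46 mm diameter, 42 mm tall; origin under it.
- dose4: Bystander, leave alone: small lidded dose cup, 46 mm diameter, 42 mm tall; origin under it.
- carton: Bystander, leave alone: paper carton 60 x 110 x 30 mm; origin under it.
- pillbox: Bystander, leave alone: flat pill box 50 x 120 x 25 mm; origin under it.
There are look-alikes about, which are no part of the job. What is shaped like the stand but turquoise or yellow is not meant. Leave any red look-alike of the beaker_tall alone.

How it is judged:
On the way, in this order (a step that is already met when the one before it is completed fails the run):
1. every used beaker stands upright in a bay of the clamp block and the clamp lever is fully shut (x of beaker_tall in the frame of block between -0.02 and 0.015 m and y of beaker_tall in the frame of block between -0.11 and 0.11 m and z of beaker_tall in the frame of block between 0.006 and 0.018 m and angle between each of beaker_tall, beaker_mid, beaker_short's own z axis and vertical below 0.12 rad and x of beaker_mid in the frame of block between -0.02 and 0.015 m and y of beaker_mid in the frame of block between -0.11 and 0.11 m and z of beaker_mid in the frame of block between 0.006 and 0.018 m and x of beaker_short in the frame of block between -0.02 and 0.015 m and y of beaker_short in the frame of block between -0.11 and 0.11 m and z of beaker_short in the frame of block between 0.006 and 0.018 m and value of joint clamp below 0.12 rad), for 0.2 s.
2. brush tip down to the bottom of the tall beaker (within 17 mm of its inner floor) (horizontal distance between brush and beaker_tall below 0.022 m and z of brush in the frame of beaker_tall below 0.032 m), for 0.05 s.
3. brush tip raised more than half the height of the tall beaker, still over it (horizontal distance between brush and beaker_tall below 0.022 m and z of brush in the frame of beaker_tall above 0.0675 m), for 0.05 s.
4. brush tip down to the bottom of the tall beaker a second time (all of step 2), for 0.05 s.
5. brush tip down to the bottom of the middle beaker (within 17 mm of its inner floor) (horizontal distance between brush and beaker_mid below 0.022 m and z of brush in the frame of beaker_mid below 0.032 m), for 0.05 s.
6. brush tip raised more than half the height of the middle beaker, still over it (horizontal distance between brush and beaker_mid below 0.022 m and z of brush in the frame of beaker_mid above 0.06 m), for 0.05 s.
7. brush tip down to the bottom of the middle beaker a second time (all of step 5), for 0.05 s.
8. brush tip down to the bottom of the short beaker (within 17 mm of its inner floor) (horizontal distance between brush and beaker_short below 0.022 m and z of brush in the frame of beaker_short below 0.032 m), for 0.05 s.
9. brush tip raised more than half the height of the short beaker, still over it (horizontal distance between brush and beaker_short below 0.022 m and z of brush in the frame of beaker_short above 0.0525 m), for 0.05 s.
10. brush tip down to the bottom of the short beaker a second time (all of step 8), for 0.05 s.
At the end, for the whole second after the job is handed in: Every beaker present stands upright (within 0.12 rad) and at rest on the tray floor, its centre inside the tray; the clamp lever is open beyond 0.9 rad; the brush hangs upright in its stand, within 12 mm of its centre and with the guard disc on the rim (within 5 mm); nothing is held (x of beaker_tall in the frame of tray between -0.1 and 0.1 m and y of beaker_tall in the frame of tray between -0.1 and 0.1 m and z of beaker_tall in the frame of tray between -0.002 and 0.013 m and angle between each of beaker_tall, beaker_mid, beaker_short, brush's own z axis and vertical below 0.12 rad and linear speed of each of beaker_tall, beaker_mid, beaker_short, brush below 0.02 m/s and x of beaker_mid in the frame of tray between -0.1 and 0.1 m and y of beaker_mid in the frame of tray between -0.1 and 0.1 m and z of beaker_mid in the frame of tray between -0.002 and 0.013 m and x of beaker_short in the frame of tray between -0.1 and 0.1 m and y of beaker_short in the frame of tray between -0.1 and 0.1 m and z of beaker_short in the frame of tray between -0.002 and 0.013 m and value of joint clamp above 0.9 rad and horizontal distance between brush and stand below 0.012 m and z of brush in the frame of stand between 0.003 and 0.013 m); the robot touches nothing.
It fails at once if the brush goes down among the beakers in the clamp block while the clamp lever is not shut (x of brush in the frame of block between -0.03 and 0.03 m and y of brush in the frame of block between -0.11 and 0.11 m and z of brush in the frame of block below 0.07 m and value of joint clamp above 0.3 rad).
It fails at once if a bystander (bottle, lidded dose cup, carton, pill box) is moved more than 40 mm (distance of any of syrup, dose0, dose1, dose2, dose3, dose4, carton, pillbox from where it was at the start of the episode above 0.04 m).
Of beaker_tall, beaker_mid, beaker_short only 2 to 3 are there at a start; the rules pass over those that are not, and their reading is None.
At some moment in a run one of beaker_tall, beaker_mid, beaker_short may be knocked a few centimetres aside while the robot is not near it.
It also fails if it takes over 210 s, if anything falls off the work surface, if the arm or the gripper's body presses on something with over 40 N, if the wrist force passes 120 N, or if a joint passes its speed limit or range.

## Robot

A 6-joint arm with a two-finger parallel gripper is mounted at the origin on the work surface. World frame = base frame: x ahead of the robot, y to its left, z up, the work surface at z = 0. Lengths are in m, angles in rad, forces in N, time in s.
With the tool pointing down it reaches from about 0.425 to 0.95 m from the base axis. Payload 3.5 kg.
Tool frame: the origin (TCP) lies on the centre line of the jaws, within the pads' length; the fingertips stand ahead of it and the grasp point (between the pads) lies 11 mm behind it (tips_ahead is the z of the fingertips in the tool frame, in m); z points along the fingers, y is the direction in which the jaws open and shut (so a half turn about z gives the same grasp; the last joint's range is limited). The gripper opens to 85 mm and grips with 20 to 120 N. Pads are 22 mm wide; open, the fingers measure 114 mm over their backs; the gripper's body (76 mm by 85 mm) begins 54 mm behind the grasp point. The pads swing forward as they close: fully open they stand 13 mm farther back than shut.
Start: joints at [1.169, 0.286, 1.577, -0, 1.279, -0.15], TCP at [0.168, 0.654, 0.239] pointing down, gripper open.
Joint ranges: [-2.77, 2.77], [-0.9, 2.22], [0.21, 2.48], [-1.53, 4.67], [0.24, 2.81], [-2.84, 2.84]. Speed limits (rad/s): [2.79, 2.79, 3.14, 3.14, 3.14, 3.14].

## Interface

Orientations are given as a unit quaternion [x, y, z, w].
In Python, from plant import * gives the robot as it stands. The module is installed in compiled form; this text tells all that it offers.
- The arm moves only by the tool move_arm, never from a script. Its arguments are lists of equal length, an entry for each row: "linear": the shift along the world's x, y, z in m, a list of three; "twist": the turn, a rotation vector about the world's x, y, z in degrees, a list of three. A call has 1 to 20 rows; each row shifts and turns the pose as measured when the row begins; what a row does not reach is not made up. A row lasts 1/12 s, in which the tool goes at most 41.7 mm and 7.16 degrees, less where a joint would pass 70% of its speed; a pose out of reach is approached as far as the arm can. A call is refused whole if a number of a shift passes 0.0417 or a number of a turn 7.16, either way. A call with a gripper value outside its range is refused whole. "grip" is the opening, from 0 (shut) to 1 (fully open), set as the call begins (left out, the last holds). The fingers move at their own pace and stop on an object; "force" is the grip in N (left out, the last holds). Time passes only in rows, so rows that do not move let the fingers close. It gives the time, the measured TCP pose, the force and the opening at its end, in the units of the state.
- get_state(): the state, without advancing time (a new reading comes with each control period).
- read_camera(name): name is "scene" or "top" or "wrist"; returns a dict with "img" (480x640x3 uint8, blue, green, red), "depth" (480x640 float32, m along the optical axis (not along the pixel's ray), 0 where there is no reading), "fx", "fy", "cx", "cy" (pixels), "dist" ([k1, k2, p1, p2, k3] as OpenCV has them; the pictures are not rectified), "rvec" (rotation vector, rad) and "tvec" (3), from world to camera coordinates, as OpenCV has them. Camera axes: x right, y down, z forward; pixel columns grow to the right and rows downward; lengths in m; the calibration is good to about 2 mm. A picture is of the moment at which its call begins.
- sign_off(): hands the job in, once; it reports no verdict.
The state is a dict: "time": time; "qpos": joint angles; "dq": joint speeds; "joint_efforts": joint torques, N m; "eef_pos": TCP position; "tcp_rot": TCP orientation; "contact_force": force on the tool from outside, world axes, zero at the start; "wrist_torque": the same for the moment, N m; "opening": opening from 0.0 (shut) to 1.0 (fully open).
Only numpy, scipy, OpenCV 4.12 (cv2) and the standard library are available. Lean on these libraries where they do the work, as an engineer would, in place of code of your own. Each camera call takes 0.05 s, during which the arm holds its last target.

## Working session

There is one attempt and no reset: what is moved stays moved. The work goes in short steps, Python scripts to look and compute and a tool call to move; the robot and the scene stay as the last step left them, time stands still between calls to the robot, and variables do not carry over. Pictures are saved under pics/ and viewed, and the job is handed in when it is done.

Besides the shell and the picture viewer there is one more tool, called after ">>>" in YAML: its name, and indented under it one key for each argument. move_arm: Moves the arm, as the interface text tells. Its arguments: {"type":"object","properties":{"linear":{"type":"array","items":{"type":"array","items":{"type":"number"}}},"twist":{"type":"array","items":{"type":"array","items":{"type":"number"}}},"grip":{"type":"number"},"force":{"type":"number"}},"required":["linear","twist"]}

```bash
mkdir -p pics; cat > h.py <<'E'
from plant import *
import numpy as np, cv2
def snap(name, tag):
    c=read_camera(name); cv2.imwrite(f'pics/{tag}.png',c['img']); 
    np.savez(f'pics/{tag}.npz',**{k:np.array(v) for k,v in c.items()}); return c
def load(tag):
    d=np.load(f'pics/{tag}.npz'); return {k:d[k] for k in d}
def K(c): return np.array([[c['fx'],0,c['cx']],[0,c['fy'],c['cy']],[0,0,1]],float)
def Rt(c): return cv2.Rodrigues(np.array(c['rvec'],float).reshape(3))[0], np.array(c['tvec'],float).reshape(3)
def ray(c,px):
    p=cv2.undistortPoints(np.array(px,float).reshape(-1,1,2),K(c),np.array(c['dist'],float)).reshape(-1,2)
    R,t=Rt(c); d=np.c_[p,np.ones(len(p))]@R; return -R.T@t, d
def onz(c,px,z):
    o,d=ray(c,px); z=np.broadcast_to(z,(len(d),)); return o+d*((z-o[2])/d[:,2])[:,None]
def cloud(c):
    h,w=c['depth'].shape; u,v=np.meshgrid(np.arange(w),np.arange(h))
    o,d=ray(c,np.c_[u.ravel(),v.ravel()]); P=o+d*np.array(c['depth']).reshape(-1,1)
    P[c['depth'].ravel()==0]=np.nan
    return P.reshape(h,w,3)
def proj(c,P):
    return cv2.projectPoints(np.array(P,float).reshape(-1,1,3),np.array(c['rvec'],float),np.array(c['tvec'],float),K(c),np.array(c['dist'],float))[0].reshape(-1,2)
E
python3 - <<'E'
from h import *
s=get_state();print({k:np.round(v,3) if not isinstance(v,dict) else v for k,v in s.items()})
for n in('scene','top','wrist'):
    c=snap(n,n+'0');o,_=ray(c,[[320,240]]);print(n,o.round(3),c['dist'])
E
```

```text
{'time': np.float64(0.0), 'qpos': array([ 1.169,  0.287,  1.578, -0.   ,  1.279, -0.15 ]), 'dq': array([ 0.001, -0.001,  0.001, -0.   ,  0.002,  0.001]), 'joint_efforts': array([-0.0000e+00, -4.0599e+01, -2.9262e+01, -0.0000e+00,  6.0000e-03,
        0.0000e+00]), 'eef_pos': array([0.168, 0.653, 0.238]), 'tcp_rot': array([ 0.126,  0.992, -0.001, -0.   ]), 'contact_force': array([-0.215,  0.772,  0.009]), 'wrist_torque': array([-0.003, -0.072,  0.013]), 'opening': np.float64(1.001)}
scene [ 1.112 -0.606  0.941] [-0.04098062  0.          0.          0.          0.        ]
top [0.458 0.063 1.117] [-0.09411996  0.          0.          0.          0.        ]
wrist [0.099 0.673 0.373] [0.00074088 0.         0.         0.         0.        ]
```

View pics/top0.png

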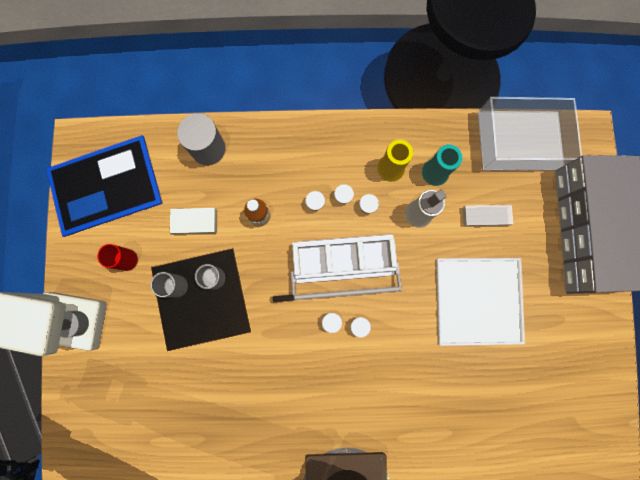

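View pics/scene0.png

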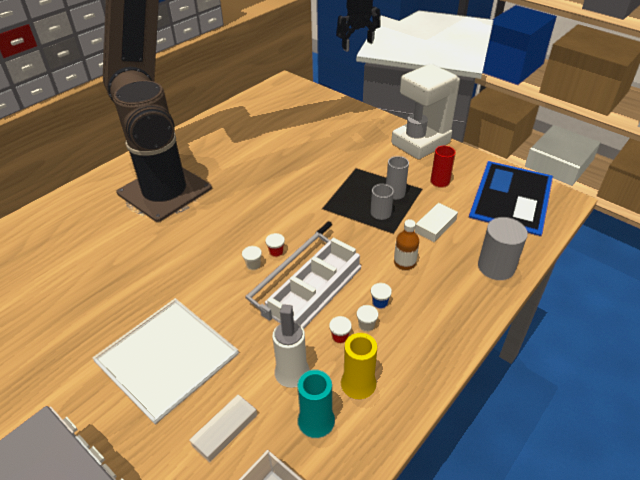

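View pics/wrist0.png

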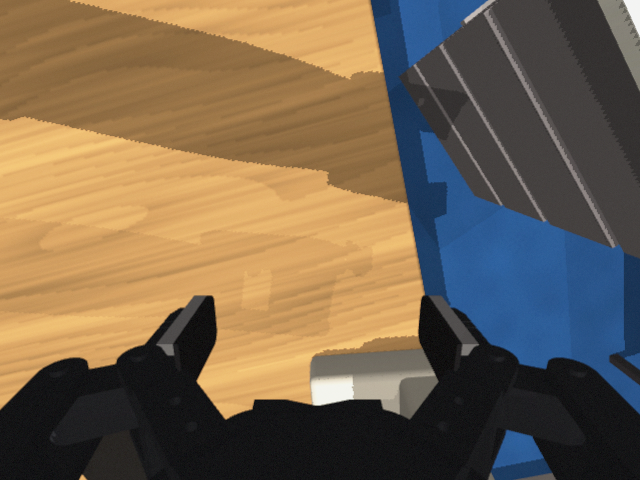

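The top view shows two steel beakers on the dark mat, at (168,285) and (208,277). A red look-alike stands at (115,257), off the mat. The block is at (345,258) with its lever open towards the robot and the black handle at (283,298). The white stand with the brush is at (428,207), and the yellow (398,155) and turquoise (447,160) tubes are decoys. The tray is at (480,302). Next I'll measure these positions.

```bash
python3 - <<'E'
from h import *
c=load('top0');P=cloud(c);im=c['img']
def comp(mask,z,minA=15):
    n,l,st,ce=cv2.connectedComponentsWithStats(mask.astype(np.uint8))
    for i in range(1,n):
        if st[i,4]>=minA:
            pts=P[l==i]; print('  px',ce[i].round(0),'A',st[i,4],'xyz med',np.nanmedian(pts,0).round(3),'min',np.nanmin(pts,0).round(3),'max',np.nanmax(pts,0).round(3))
for p in [(331,323),(315,200),(344,193),(369,203),(360,327),(252,206),(193,221),(488,215),(480,302),(200,320),(345,259),(283,298),(308,243),(342,293)]:
    print(p,P[p[1],p[0]].round(3))
# regions by height above
roi=np.zeros(im.shape[:2],bool);roi[240:355,150:255]=1
print('beakers tops');
for z in(0.065,0.08,0.095): print(z);comp(roi&(P[...,2]>z),z)
roi[:]=0;roi[180:235,400:455]=1
for z in(0.11,0.14,0.18):print('stand',z);comp(roi&(P[...,2]>z),z)
big=cv2.resize(np.hstack([im[225:355,145:270],im[225:355,270:410]]),None,fx=3,fy=3,interpolation=cv2.INTER_CUBIC);cv2.imwrite('pics/c1.png',big);print(big.shape)
big=cv2.resize(im[130:235,380:480],None,fx=5,fy=5,interpolation=cv2.INTER_CUBIC);cv2.imwrite('pics/c2.png',big)
E
```

```text
(331, 323) [0.407 0.03  0.04 ]
(315, 200) [0.7   0.061 0.043]
(344, 193) [ 0.716 -0.009  0.042]
(369, 203) [ 0.69  -0.069  0.042]
(360, 327) [ 0.397 -0.037  0.046]
(252, 206) [0.67 0.2  0.13]
(193, 221) [0.657 0.358 0.031]
(488, 215) [ 0.659 -0.364  0.027]
(480, 302) [ 0.447 -0.337  0.008]
(200, 320) [ 0.418  0.347 -0.001]
(345, 259) [ 0.559 -0.009  0.011]
(283, 298) [0.468 0.141 0.038]
(308, 243) [0.596 0.08  0.046]
(342, 293) [0.477 0.002 0.041]
beakers tops
0.065
  px [207. 276.] A 133 xyz med [0.522 0.311 0.076] min [0.495 0.284 0.065] max [0.546 0.34  0.081]
  px [165. 284.] A 381 xyz med [0.502 0.408 0.093] min [0.476 0.376 0.065] max [0.53  0.432 0.112]
0.08
  px [164. 284.] A 278 xyz med [0.502 0.408 0.1  ] min [0.476 0.376 0.08 ] max [0.53  0.432 0.112]
0.095
  px [163. 284.] A 177 xyz med [0.503 0.404 0.106] min [0.476 0.376 0.095] max [0.53  0.432 0.112]
stand 0.11
  px [431. 203.] A 648 xyz med [ 0.665 -0.19   0.134] min [ 0.641 -0.227  0.111] max [ 0.7   -0.167  0.207]
stand 0.14
  px [437. 198.] A 183 xyz med [ 0.668 -0.193  0.198] min [ 0.658 -0.209  0.141] max [ 0.683 -0.185  0.207]
stand 0.18
  px [439. 196.] A 123 xyz med [ 0.669 -0.195  0.202] min [ 0.659 -0.208  0.18 ] max [ 0.683 -0.185  0.207]
(390, 795, 3)
```

View pics/c1.png

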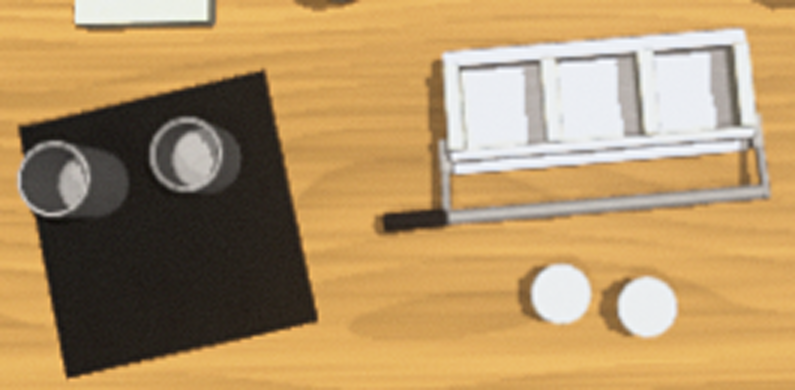

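View pics/c2.png

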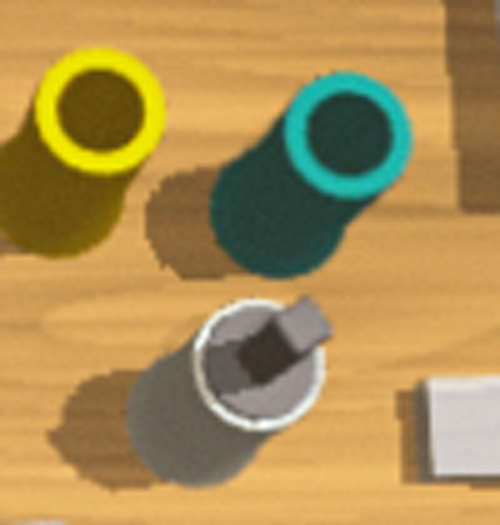

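```bash
python3 - <<'E'
import plant
print([ (n,getattr(plant,n)) for n in dir(plant) if not n.startswith('__') and isinstance(getattr(plant,n),(int,float,list,tuple,dict,str))][:20], [n for n in dir(plant) if not n.startswith('_')])
from h import *
print(get_state().keys(), get_state().get('tips_ahead'))
c=load('top0');P=cloud(c);im=c['img'];g=cv2.cvtColor(im,cv2.COLOR_BGR2GRAY)
# beaker rims: fit circle to depth points near rim height
for nm,(x,y),z in(('tall',(.502,.405),.107),('short',(.522,.311),.077)):
    m=(abs(P[...,2]-z)<.007)&(np.hypot(P[...,0]-x,P[...,1]-y)<.04)
    v,u=np.nonzero(m); Q=onz(c,np.c_[u,v],z)[:,:2]
    (cx,cy),r=cv2.minEnclosingCircle((Q*1000).astype(np.float32)); 
    A=np.c_[2*Q,np.ones(len(Q))];s=np.linalg.lstsq(A,(Q**2).sum(1),rcond=None)[0]
    print(nm,len(Q),'minenc',cx.__round__(1),cy.__round__(1),round(r,1),'ls',s[:2].round(4),np.sqrt(s[2]+s[:2]@s[:2]).round(4))
# block: points at z 0.046 and .058
m=(P[...,2]>.036)&(P[...,2]<.07)&(P[...,0]>.5)&(P[...,0]<.63)&(abs(P[...,1]+.01)<.14)
v,u=np.nonzero(m);rect=cv2.minAreaRect((onz(c,np.c_[u,v],.05)[:,:2]*1000).astype(np.float32));print('block walls rect',rect, cv2.boxPoints(rect).round(0).tolist())
# white stand rim
m=(abs(P[...,2]-.13)<.008)&(np.hypot(P[...,0]-.665,P[...,1]+.19)<.05)
v,u=np.nonzero(m);Q=onz(c,np.c_[u,v],.131)[:,:2];(cx,cy),r=cv2.minEnclosingCircle((Q*1000).astype(np.float32));print('stand',cx,cy,r)
# brush handle top
m=(P[...,2]>.195)&(np.hypot(P[...,0]-.665,P[...,1]+.19)<.05)
v,u=np.nonzero(m);rect=cv2.minAreaRect((onz(c,np.c_[u,v],.204)[:,:2]*1000).astype(np.float32));print('handle',rect)
# handle black lever
hsv=cv2.cvtColor(im,cv2.COLOR_BGR2HSV)
m=(hsv[...,2]<70);m[:,:262]=0;m[:,300:]=0;m[:285]=0;m[310:]=0
v,u=np.nonzero(m);Q=onz(c,np.c_[u,v],.035)[:,:2];print('lev',len(Q),cv2.minAreaRect((Q*1000).astype(np.float32)),np.nanmax(P[m],0))
# tray
E
```

```text
[('tips_ahead', 0.008)] ['Unreachable', 'get_state', 'read_camera', 'sign_off', 'tips_ahead']
dict_keys(['time', 'qpos', 'dq', 'joint_efforts', 'eef_pos', 'tcp_rot', 'contact_force', 'wrist_torque', 'opening']) None
tall 143 minenc 502.7 403.2 29.1 ls [0.5022 0.404 ] 0.0261
short 110 minenc 521.5 311.7 29.0 ls [0.5203 0.312 ] 0.0259
block walls rect ((555.7607421875, -5.4404144287109375), (103.59547424316406, 249.53118896484375), 2.015535593032837) [[500.0, 117.0], [508.0, -132.0], [612.0, -128.0], [603.0, 121.0]]
stand 669.6165771484375 -196.07229614257812 30.601594924926758
handle ((669.7736206054688, -196.24600219726562), (19.45075035095215, 23.1989688873291), 32.395164489746094)
lev 107 ((467.8186950683594, 141.33602905273438), (12.065343856811523, 47.68636703491211), 3.3066883087158203) [0.47452242 0.16452973 0.04611102]
```

```bash
python3 - <<'E'
from h import *
c=load('top0');f=lambda p:(270+(p[0]-375)/3,225+p[1]/3)
im=c['img']
big=cv2.resize(im[228:308,262:412],None,fx=5,fy=5,interpolation=cv2.INTER_CUBIC);cv2.imwrite('pics/c3.png',big)
a=onz(c,[f((443,52)),f((745,30)),f((448,152)),f((758,128))],.058);print(a.round(4),np.degrees(np.arctan2(-(a[0]-a[1])[0],(a[0]-a[1])[1])),np.linalg.norm(a[0]-a[1]),np.degrees(np.arctan2(-(a[2]-a[3])[0],(a[2]-a[3])[1])))
s=load('scene0');big=cv2.resize(s['img'][210:345,235:375],None,fx=5,fy=5,interpolation=cv2.INTER_CUBIC);cv2.imwrite('pics/c4.png',big[:600])
E
```

```text
[[ 0.5966  0.1154  0.058 ]
 [ 0.6092 -0.1213  0.058 ]
 [ 0.5186  0.1126  0.058 ]
 [ 0.5321 -0.1283  0.058 ]] 3.067805349113031 0.23701575171655687 3.2268769363097998
```

View pics/c3.png

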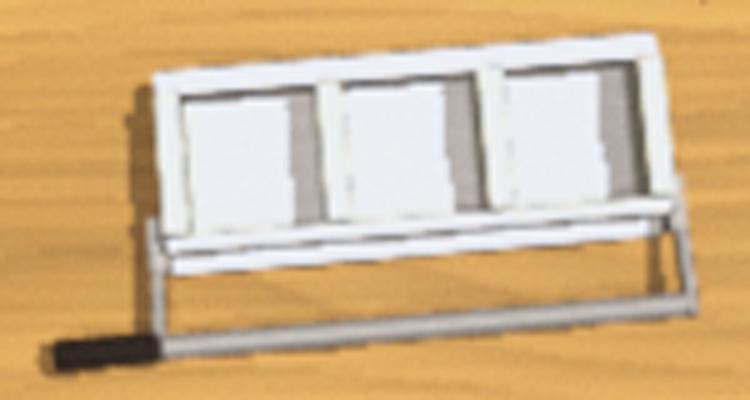

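View pics/c4.png

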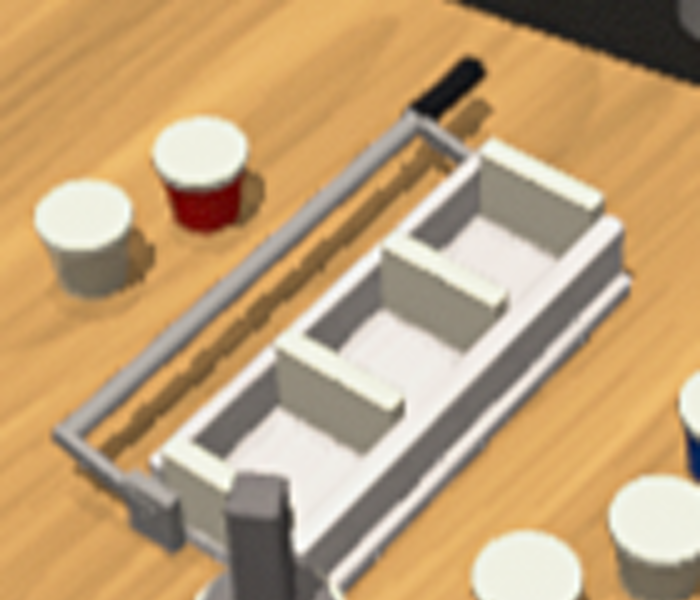

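```bash
python3 - <<'E'
from h import *
c=load('top0');f=lambda p:(262+p[0]/5-.4,228+p[1]/5-.4)
L=lambda ps,z:onz(c,[f(p) for p in ps],z)[:,:2]
th=np.radians(3.1);R=np.array([[np.cos(th),-np.sin(th)],[np.sin(th),np.cos(th)]])
o=np.array([.5557,-.0054])
for n,ps,z in(('back outer',[(155,77),(655,35)],.046),('back inner(top)',[(185,97),(635,60)],.046),('front outer',[(167,250),(672,212)],.046),('front inner',[(188,231),(648,195)],.046),
 ('plate front',[(172,272),(660,232)],.012),('div bounds L/R outer @58',[(155,78),(160,235),(657,35),(678,195)],.058),('div1 L,R',[(318,83),(341,80),(330,220),(351,217)],.058),('div2',[(477,70),(500,67),(487,208),(509,206)],.058),('lever',[(160,347),(690,306),(55,355)],.031)):
    print(n,((L(ps,z)-o)@R*1000).round(1).tolist())
P=cloud(c)
E
```

```text
back outer [[47.3, 119.2], [49.9, -119.1]]
back inner(top) [[36.8, 105.7], [38.6, -108.5]]
front outer [[-34.6, 119.1], [-34.6, -119.2]]
front inner [[-26.5, 108.7], [-25.8, -108.6]]
plate front [[-43.5, 118.9], [-42.0, -118.6]]
div bounds L/R outer @58 [[45.3, 118.7], [-28.1, 121.4], [48.2, -117.9], [-27.6, -120.6]]
div1 L,R [[37.3, 42.9], [37.9, 32.0], [-27.0, 42.2], [-26.3, 32.4]]
div2 [[37.9, -31.9], [38.5, -42.8], [-26.9, -31.0], [-26.8, -41.4]]
lever [[-79.3, 126.2], [-79.1, -126.4], [-79.5, 176.1]]
```

>>> move_arm:
  linear:
    - [0.028,-0.021,-0.003]
    - [0.028,-0.021,-0.003]
    - [0.028,-0.021,-0.003]
    - [0.028,-0.021,-0.003]
    - [0.028,-0.021,-0.003]
    - [0.028,-0.021,-0.003]
    - [0.028,-0.021,-0.003]
    - [0.028,-0.021,-0.003]
    - [0.028,-0.021,-0.003]
    - [0.028,-0.021,-0.003]
    - [0.028,-0.021,-0.003]
    - [0.028,-0.021,-0.003]
  twist:
    - [0,0,-6]
    - [0,0,-6]
    - [0,0,-6]
    - [0,0,-6]
    - [0,0,-6]
    - [0,0,-6]
    - [0,0,-6]
    - [0,0,-6]
    - [0,0,-6]
    - [0,0,-6]
    - [0,0,-6]
    - [0,0,-6]
  grip: 1
  force: 40

```text
time: 1.15
eef_pos: [0.5076, 0.391, 0.1965]
tcp_rot: [0.702, 0.713, -0.002, -0.003]
contact_force: [-0.2, 0.6, -1.1]
opening: 1.0
```

```bash
cat >> h.py <<'E'
def d(x,y,z,yaw=None):
    s=get_state();q=s['tcp_rot'];p=np.array(s['eef_pos'])
    from scipy.spatial.transform import Rotation as Ro
    R=Ro.from_quat(q).as_matrix(); yw=np.degrees(np.arctan2(R[1,1],R[0,1]))
    out=[t-a for t,a in zip((x,y,z),p)]
    tilt=np.degrees(np.cross(R[:,2],[0,0,-1]))
    print('t',round(float(s['time']),2),'pos',p.round(4),'yaw',round(yw,2),'tilt fix',tilt.round(2),'delta mm',(np.array(out)*1000).round(1),'dyaw',None if yaw is None else round((yaw-yw+90)%180-90,2),'F',np.round(s['contact_force'],1),'op',round(float(s['opening']),3))
E
python3 - <<'E'
from h import *
d(.5027,.4035,.066,3.1)
snap('wrist','w1');snap('top','t1')
E
```

```text
t 1.15 pos [0.5076 0.391  0.1965] yaw 0.9 tilt fix [-0.09 -0.36 -0.  ] delta mm [  -4.9   12.5 -130.5] dyaw 2.2 F [-0.2  0.6 -1.1] op 1.0
```

View pics/w1.png

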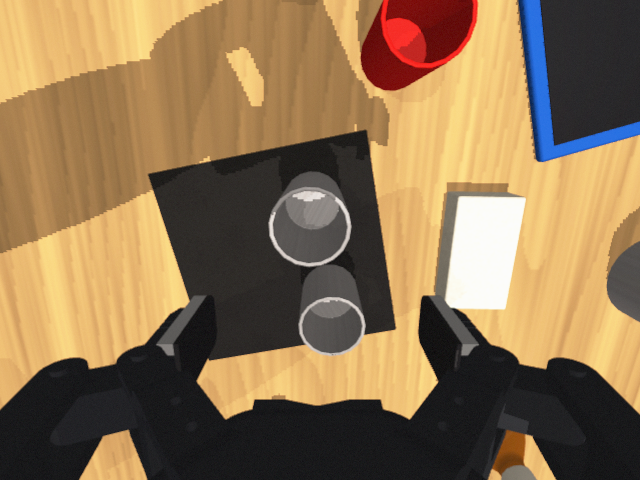

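The wrist view shows the tall beaker's rim at (310,227), the short one at (332,325), and the red look-alike at (420,30), away from the mat. I'll check the rim positions from this view.

```bash
python3 - <<'E'
from h import *
c=load('w1')
print('tall',onz(c,[[310,227]],.107).round(4),'diam',np.ptp(onz(c,[[269.5,227],[350.5,227]],.107),0).round(4),'short',onz(c,[[332,325.5]],.077).round(4),np.ptp(onz(c,[[299,325],[365,325]],.077),0).round(4))
E
```

```text
tall [[0.5023 0.4058 0.107 ]] diam [0.0545 0.001  0.    ] short [[0.5207 0.3137 0.077 ]] [0.0548 0.0011 0.    ]
```

>>> move_arm:
  linear:
    - [-0.005,0.0135,0]
    - [0,0,-0.025]
    - [0,0,-0.025]
    - [0,0,-0.025]
    - [0,0,-0.025]
    - [0,0,-0.02]
    - [0,0,-0.01]
  twist:
    - [0,0,2.2]
    - [0,0,0]
    - [0,0,0]
    - [0,0,0]
    - [0,0,0]
    - [0,0,0]
    - [0,0,0]

```text
time: 1.83
eef_pos: [0.5009, 0.4124, 0.0662]
tcp_rot: [0.68, 0.733, 0.003, -0.002]
contact_force: [-0.5, -0.1, 0.3]
opening: 1.0
```

>>> move_arm:
  linear:
    - [0,0,0]
    - [0,0,0]
    - [0,0,0]
    - [0,0,0]
    - [0,0,0]
    - [0,0,0]
    - [0,0,0]
    - [0,0,0]
  twist:
    - [0,0,0]
    - [0,0,0]
    - [0,0,0]
    - [0,0,0]
    - [0,0,0]
    - [0,0,0]
    - [0,0,0]
    - [0,0,0]
  grip: 0
  force: 35

```text
time: 2.5
eef_pos: [0.4977, 0.417, 0.0679]
tcp_rot: [0.677, 0.736, 0.004, -0.003]
contact_force: [-0.2, -0.3, -1.9]
opening: 0.658
```

```bash
python3 - <<'E'
from h import *
d(.5612,-.0051,.16,3.1)
E
```

```text
t 2.5 pos [0.4977 0.417  0.0679] yaw 4.81 tilt fix [-0.55  0.05  0.  ] delta mm [  63.5 -422.1   92.1] dyaw -1.71 F [-0.2 -0.3 -1.9] op 0.658
```

>>> move_arm:
  linear:
    - [0,0,0]
    - [0,0,0]
    - [0,0,0]
    - [0,0,0]
  twist:
    - [0,0,0]
    - [0,0,0]
    - [0,0,0]
    - [0,0,0]
  grip: 1

```text
time: 2.83
eef_pos: [0.4994, 0.4173, 0.0703]
tcp_rot: [0.677, 0.736, 0.006, -0.002]
contact_force: [0.3, -0.2, 0.2]
opening: 0.997
```

```bash
python3 - <<'E'
from h import *
print(np.round(get_state()['dq'],3))
d(.5025,.4045,.066,3.1)
c=snap('wrist','w2')
d(.5025,.4045,.066,3.1)
snap('top','t2')
E
```

```text
[-0.001 -0.005 -0.005 -0.001  0.002  0.002]
t 2.83 pos [0.4994 0.4173 0.0703] yaw 4.76 tilt fix [-0.66  0.25  0.  ] delta mm [  3.1 -12.8  -4.3] dyaw -1.66 F [ 0.3 -0.2  0.2] op 0.997
t 2.88 pos [0.4995 0.4173 0.0704] yaw 4.76 tilt fix [-0.67  0.27  0.  ] delta mm [  3.  -12.8  -4.4] dyaw -1.66 F [-0.1  0.   0.1] op 0.997
```

View pics/w2.png

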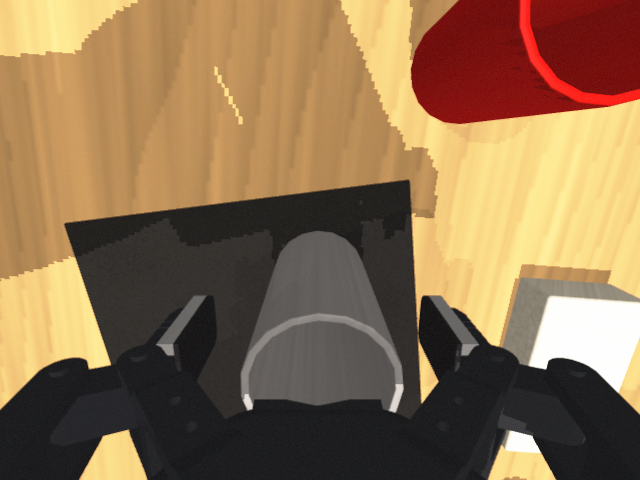

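View pics/t2.png

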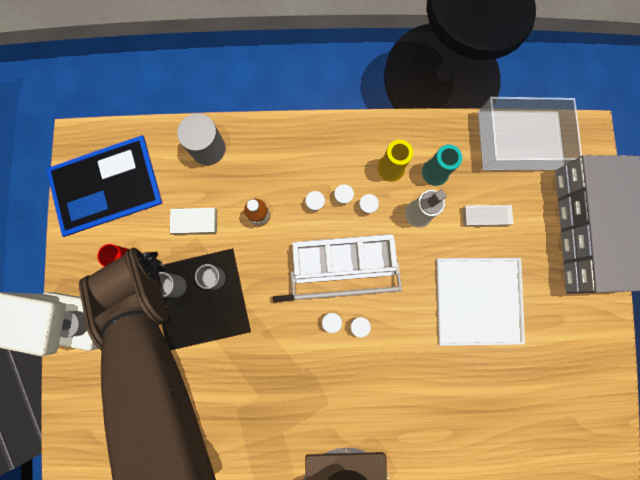

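The wrist view shows the tall beaker centred between the pads: its rim spans columns 243–402 and the far edge is at row 315. The top view shows everything else unmoved. The pads sit about 12 mm too far along +y, so I'll correct that.

```bash
python3 - <<'E'
from h import *
c=load('w2')
print(onz(c,[[321,317],[243,385],[402,385]],.107).round(4))
E
```

```text
[[0.4993 0.4349 0.107 ]
 [0.4751 0.4072 0.107 ]
 [0.529  0.4115 0.107 ]]
```

>>> move_arm:
  linear:
    - [0.002,-0.006,-0.003]
    - [0.001,-0.005,-0.001]
    - [0,0,0]
  twist:
    - [-0.6,0.2,-1.6]
    - [0,0,0]
    - [0,0,0]

```text
time: 3.18
eef_pos: [0.5025, 0.4062, 0.0665]
tcp_rot: [0.687, 0.726, 0.001, 0.0]
contact_force: [-0.0, -0.2, -0.3]
opening: 1.003
```

```bash
python3 - <<'E'
from h import *
d(.502,.407,.066,3.1)
E
```

```text
t 3.18 pos [0.5025 0.4062 0.0665] yaw 3.18 tilt fix [-0.07  0.09  0.  ] delta mm [-0.5  0.8 -0.5] dyaw -0.08 F [-0.  -0.2 -0.3] op 1.003
```

>>> move_arm:
  linear:
    - [0,0,0]
    - [0,0,0]
    - [0,0,0]
    - [0,0,0]
    - [0,0,0]
    - [0,0,0]
  twist:
    - [0,0,0]
    - [0,0,0]
    - [0,0,0]
    - [0,0,0]
    - [0,0,0]
    - [0,0,0]
  grip: 0
  force: 35

```text
time: 3.68
eef_pos: [0.5024, 0.4063, 0.0668]
tcp_rot: [0.687, 0.727, 0.001, 0.0]
contact_force: [0.2, -1.0, -0.2]
opening: 0.658
```

>>> move_arm:
  linear:
    - [0,0,0.01]
    - [0,0,0.02]
    - [0,0,0.03]
    - [0,0,0.03]
    - [0,0,0.01]
    - [0,0,0]
  twist:
    - [0,0,0]
    - [0,0,0]
    - [0,0,0]
    - [0,0,0]
    - [0,0,0]
    - [0,0,0]

```text
time: 4.18
eef_pos: [0.4979, 0.4043, 0.167]
tcp_rot: [0.687, 0.727, -0.004, -0.002]
contact_force: [0.4, 0.6, -0.8]
opening: 0.658
```

```bash
python3 - <<'E'
from h import *
d(.5612,-.0051,.18,3.1)
E
```

```text
t 4.18 pos [0.4979 0.4043 0.167 ] yaw 3.28 tilt fix [ 0.2 -0.5  0. ] delta mm [  63.3 -409.4   13. ] dyaw -0.18 F [ 0.4  0.6 -0.8] op 0.658
```

>>> move_arm:
  linear:
    - [0.003,-0.015,0.002]
    - [0.004,-0.027,0.002]
    - [0.004,-0.033,0.002]
    - [0.004,-0.033,0.002]
    - [0.004,-0.033,0.002]
    - [0.004,-0.033,0.002]
    - [0.005,-0.033,0.001]
    - [0.005,-0.033,0]
    - [0.005,-0.033,0]
    - [0.005,-0.033,0]
    - [0.005,-0.033,0]
    - [0.005,-0.033,0]
    - [0.005,-0.022,0]
    - [0.003,-0.01,0]
    - [0.001,-0.005,0]
    - [0,0,0]
    - [0,0,0]
  twist:
    - [0,0,0]
    - [0,0,0]
    - [0,0,0]
    - [0,0,0]
    - [0,0,0]
    - [0,0,0]
    - [0,0,0]
    - [0,0,0]
    - [0,0,0]
    - [0,0,0]
    - [0,0,0]
    - [0,0,0]
    - [0,0,0]
    - [0,0,0]
    - [0,0,0]
    - [0,0,0]
    - [0,0,0]

```text
time: 5.6
eef_pos: [0.5418, -0.0325, 0.1529]
tcp_rot: [0.686, 0.727, -0.019, -0.016]
contact_force: [-0.1, -0.3, -1.7]
opening: 0.657
```

```bash
python3 - <<'E'
from h import *
d(.5612,-.0051,.18,3.1)
snap('wrist','w3')
E
```

```text
t 5.6 pos [ 0.5418 -0.0325  0.1529] yaw 3.34 tilt fix [ 0.36 -2.82  0.  ] delta mm [19.4 27.4 27.1] dyaw -0.24 F [-0.1 -0.3 -1.7] op 0.657
```

View pics/w3.png

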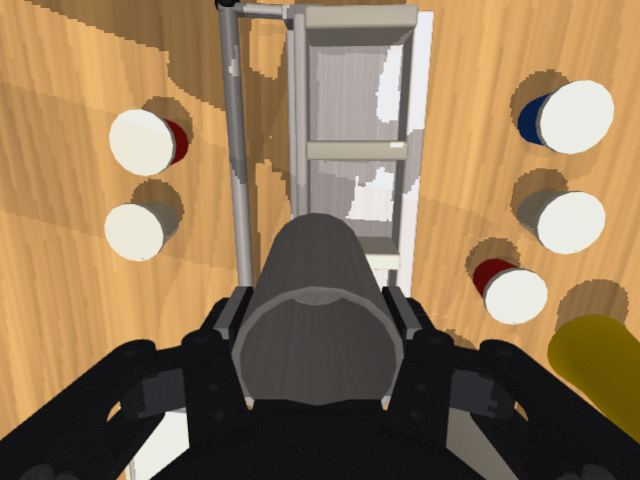

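>>> move_arm:
  linear:
    - [0.007,0.009,0.009]
    - [0.007,0.009,0.009]
    - [0.005,0.007,0.006]
    - [0,0,0]
    - [0,0,0]
  twist:
    - [0.1,-1,-0.2]
    - [0.1,-1,0]
    - [0.1,-0.8,0]
    - [0,0,0]
    - [0,0,0]

```text
time: 6.07
eef_pos: [0.5624, 0.0013, 0.1803]
tcp_rot: [0.685, 0.729, 0.003, 0.002]
contact_force: [-0.1, 0.4, -2.0]
opening: 0.656
```

```bash
python3 - <<'E'
from h import *
d(.5612,-.0055,.0765,3.1)
E
```

```text
t 6.07 pos [0.5624 0.0013 0.1803] yaw 3.6 tilt fix [-0.08  0.35  0.  ] delta mm [  -1.2   -6.8 -103.8] dyaw -0.5 F [-0.1  0.4 -2. ] op 0.656
```

Next I'll correct the position and descend slowly to just above the dividers.

>>> move_arm:
  linear:
    - [-0.001,-0.003,-0.01]
    - [0,-0.002,-0.01]
    - [0,0,-0.01]
    - [0,0,-0.01]
    - [0,0,0]
    - [0,0,0]
  twist:
    - [0,0.3,-0.4]
    - [0,0,0]
    - [0,0,0]
    - [0,0,0]
    - [0,0,0]
    - [0,0,0]

```text
time: 6.57
eef_pos: [0.5598, -0.0035, 0.1347]
tcp_rot: [0.687, 0.727, -0.0, -0.001]
contact_force: [0.7, 0.4, -1.1]
opening: 0.652
```

```bash
python3 - <<'E'
from h import *
d(.5612,-.0055,.0765,3.1)
E
```

```text
t 6.57 pos [ 0.5598 -0.0035  0.1347] yaw 3.23 tilt fix [-0.08 -0.14 -0.  ] delta mm [  1.4  -2.  -58.2] dyaw -0.13 F [ 0.7  0.4 -1.1] op 0.652
```

>>> move_arm:
  linear:
    - [0.001,-0.001,-0.006]
    - [0.0005,-0.001,-0.008]
    - [0,0,-0.008]
    - [0,0,-0.008]
    - [0,0,0]
    - [0,0,0]
  twist:
    - [0,0,0]
    - [0,0,0]
    - [0,0,0]
    - [0,0,0]
    - [0,0,0]
    - [0,0,0]

```text
time: 7.07
eef_pos: [0.561, -0.0064, 0.1003]
tcp_rot: [0.687, 0.726, -0.001, -0.002]
contact_force: [0.8, -1.0, -1.4]
opening: 0.654
```

```bash
python3 - <<'E'
from h import *
d(.5612,-.0055,.0765,3.1)
snap('wrist','w4')
E
```

```text
t 7.07 pos [ 0.561  -0.0064  0.1003] yaw 3.15 tilt fix [-0.09 -0.25 -0.  ] delta mm [  0.2   0.9 -23.8] dyaw -0.05 F [ 0.8 -1.  -1.4] op 0.654
```

View pics/w4.png

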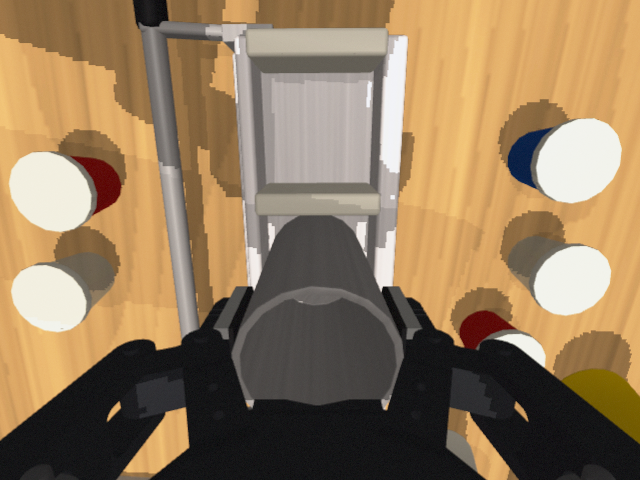

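The beaker looks as it did before: held upright, with its rim at row 288. It is going down into the middle bay, with the front and back walls at columns 245 and 400. I'll lower the rest.

>>> move_arm:
  linear:
    - [0,0.0005,-0.006]
    - [0,0,-0.007]
    - [0,0,-0.006]
    - [0,0,-0.003]
    - [0,0,0]
    - [0,0,0]
  twist:
    - [0,0,0]
    - [0,0,0]
    - [0,0,0]
    - [0,0,0]
    - [0,0,0]
    - [0,0,0]

```text
time: 7.62
eef_pos: [0.5615, -0.0057, 0.0769]
tcp_rot: [0.687, 0.726, -0.0, -0.001]
contact_force: [1.0, 0.1, 0.7]
opening: 0.655
```

```bash
python3 - <<'E'
from h import *
d(.5612,-.0055,.0765,3.1)
E
```

```text
t 7.62 pos [ 0.5615 -0.0057  0.0769] yaw 3.17 tilt fix [-0.08 -0.16 -0.  ] delta mm [-0.3  0.2 -0.4] dyaw -0.07 F [1.  0.1 0.7] op 0.655
```

>>> move_arm:
  linear:
    - [0,0,0]
    - [0,0,0]
    - [0,0,0]
    - [0,0,0]
    - [0,0,0]
  twist:
    - [0,0,0]
    - [0,0,0]
    - [0,0,0]
    - [0,0,0]
    - [0,0,0]
  grip: 1

```text
time: 8.03
eef_pos: [0.5638, -0.0061, 0.0797]
tcp_rot: [0.687, 0.726, 0.001, 0.001]
contact_force: [-0.4, -0.2, 0.1]
opening: 1.003
```

>>> move_arm:
  linear:
    - [0,0,0.015]
    - [0,0,0.025]
    - [0,0,0.035]
    - [0,0,0.035]
    - [0,0.01,0.02]
    - [-0.003,0.02,0.01]
    - [-0.003,0.03,0]
    - [-0.003,0.035,0]
    - [-0.003,0.035,0]
    - [-0.003,0.035,0]
    - [-0.003,0.035,0]
    - [-0.003,0.035,0]
    - [-0.003,0.03,0]
    - [-0.003,0.015,0]
    - [0,0.005,0]
    - [0,0,0]
  twist:
    - [0,0,0]
    - [0,0,0]
    - [0,0,0]
    - [0,0,0]
    - [0,0,0]
    - [0,0,0]
    - [0,0,0]
    - [0,0,0]
    - [0,0,0]
    - [0,0,0]
    - [0,0,0]
    - [0,0,0]
    - [0,0,0]
    - [0,0,0]
    - [0,0,0]
    - [0,0,0]

```text
time: 9.37
eef_pos: [0.5345, 0.291, 0.2351]
tcp_rot: [0.689, 0.725, 0.007, 0.006]
contact_force: [-0.1, -0.1, 1.3]
opening: 1.002
```

```bash
python3 - <<'E'
from h import *
d(.521,.3125,.05,3.1)
snap('wrist','w5');snap('scene','s5')
E
```

```text
t 9.37 pos [0.5345 0.291  0.2351] yaw 2.89 tilt fix [-0.17  1.04  0.  ] delta mm [ -13.5   21.5 -185.1] dyaw 0.21 F [-0.1 -0.1  1.3] op 1.002
```

View pics/w5.png

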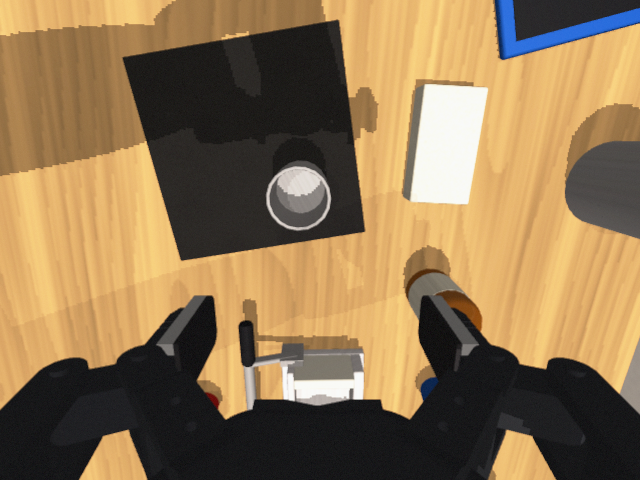

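View pics/s5.png

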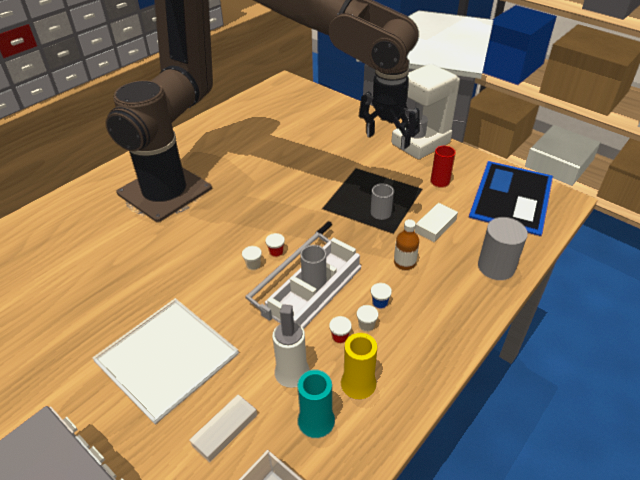

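The scene view shows the tall beaker upright in the middle bay at (313,265). The wrist view shows the short beaker at (298,198).

```bash
python3 - <<'E'
from h import *
c=load('w5')
print(onz(c,[[298.5,198]],.077).round(4))
d(.521,.3125,.05,3.1)
E
```

```text
[[0.5206 0.3132 0.077 ]]
t 9.47 pos [0.5348 0.2894 0.235 ] yaw 2.77 tilt fix [-0.14  1.02  0.  ] delta mm [ -13.8   23.1 -185. ] dyaw 0.33 F [-0.   0.3  0.9] op 1.003
```

>>> move_arm:
  linear:
    - [-0.005,0.008,-0.01]
    - [-0.005,0.008,-0.02]
    - [-0.003,0.006,-0.03]
    - [0,0,-0.03]
    - [0,0,-0.02]
    - [0,0,-0.01]
    - [0,0,0]
    - [0,0,0]
  twist:
    - [0,0.5,0.3]
    - [0,0.5,0]
    - [0,0,0]
    - [0,0,0]
    - [0,0,0]
    - [0,0,0]
    - [0,0,0]
    - [0,0,0]

```text
time: 10.13
eef_pos: [0.5224, 0.3046, 0.1093]
tcp_rot: [0.692, 0.722, 0.001, -0.001]
contact_force: [0.1, -0.1, 0.3]
opening: 1.0
```

```bash
python3 - <<'E'
from h import *
d(.521,.313,.051,3.1)
E
```

```text
t 10.13 pos [0.5224 0.3046 0.1093] yaw 2.36 tilt fix [-0.13  0.01  0.  ] delta mm [ -1.4   8.4 -58.3] dyaw 0.74 F [ 0.1 -0.1  0.3] op 1.0
```

>>> move_arm:
  linear:
    - [-0.001,0.005,-0.01]
    - [0,0.0035,-0.015]
    - [0,0,-0.015]
    - [0,0,-0.01]
    - [0,0,-0.006]
    - [0,0,0]
    - [0,0,0]
  twist:
    - [0,0,0.7]
    - [0,0,0]
    - [0,0,0]
    - [0,0,0]
    - [0,0,0]
    - [0,0,0]
    - [0,0,0]

```text
time: 10.72
eef_pos: [0.5273, 0.3155, 0.0581]
tcp_rot: [0.688, 0.726, 0.008, 0.002]
contact_force: [0.4, -0.3, 0.4]
opening: 0.998
```

```bash
python3 - <<'E'
from h import *
d(.521,.313,.051,3.1)
E
```

```text
t 10.72 pos [0.5273 0.3155 0.0581] yaw 3.07 tilt fix [-0.49  0.83  0.  ] delta mm [-6.3 -2.5 -7.1] dyaw 0.03 F [ 0.4 -0.3  0.4] op 0.998
```

>>> move_arm:
  linear:
    - [-0.003,-0.001,-0.004]
    - [-0.003,-0.001,-0.003]
    - [0,0,0]
    - [0,0,0]
  twist:
    - [-0.4,0.7,0]
    - [0,0,0]
    - [0,0,0]
    - [0,0,0]

```text
time: 11.05
eef_pos: [0.5224, 0.314, 0.0531]
tcp_rot: [0.688, 0.726, 0.003, 0.001]
contact_force: [0.6, 0.3, 0.1]
opening: 1.004
```

```bash
python3 - <<'E'
from h import *
d(.521,.313,.051,3.1)
E
```

```text
t 11.05 pos [0.5224 0.314  0.0531] yaw 3.08 tilt fix [-0.14  0.3   0.  ] delta mm [-1.4 -1.  -2.1] dyaw 0.02 F [0.6 0.3 0.1] op 1.004
```

>>> move_arm:
  linear:
    - [-0.001,-0.0005,-0.002]
    - [0,0,0]
    - [0,0,0]
    - [0,0,0]
    - [0,0,0]
    - [0,0,0]
    - [0,0,0]
  twist:
    - [0,0,0]
    - [0,0,0]
    - [0,0,0]
    - [0,0,0]
    - [0,0,0]
    - [0,0,0]
    - [0,0,0]
  grip: 0
  force: 35

```text
time: 11.63
eef_pos: [0.5215, 0.3137, 0.0522]
tcp_rot: [0.688, 0.726, 0.003, 0.001]
contact_force: [0.3, -0.6, 0.5]
opening: 0.645
```

```bash
python3 - <<'E'
from h import *
d(.5653,-.081,.16,3.1)
E
```

```text
t 11.63 pos [0.5215 0.3137 0.0522] yaw 3.09 tilt fix [-0.18  0.35  0.  ] delta mm [  43.8 -394.7  107.8] dyaw 0.01 F [ 0.3 -0.6  0.5] op 0.645
```

>>> move_arm:
  linear:
    - [0,0,0.01]
    - [0,0,0.02]
    - [0,0,0.03]
    - [0,-0.01,0.03]
    - [0.002,-0.02,0.015]
    - [0.004,-0.025,0.003]
    - [0.004,-0.025,0.003]
    - [0.004,-0.025,0.003]
    - [0.004,-0.025,0.003]
    - [0.004,-0.025,0.003]
    - [0.004,-0.025,0.003]
    - [0.004,-0.02,0]
    - [0.003,-0.015,0]
    - [0.002,-0.01,0]
    - [0.001,-0.005,0]
    - [0,0,0]
    - [0,0,0]
  twist:
    - [0,0,0]
    - [0,0,0]
    - [0,0,0]
    - [0,0,0]
    - [0,0,0]
    - [0,0,0]
    - [0,0,0]
    - [0,0,0]
    - [0,0,0]
    - [0,0,0]
    - [0,0,0]
    - [0,0,0]
    - [0,0,0]
    - [0,0,0]
    - [0,0,0]
    - [0,0,0]
    - [0,0,0]

```text
time: 13.05
eef_pos: [0.5529, 0.0724, 0.1857]
tcp_rot: [0.687, 0.727, 0.001, 0.002]
contact_force: [-0.3, 0.4, -1.1]
opening: 0.648
```

```bash
python3 - <<'E'
from h import *
d(.5571,.0708,.062,3.1)
E
```

```text
t 13.05 pos [0.5529 0.0724 0.1857] yaw 3.25 tilt fix [0.   0.25 0.  ] delta mm [   4.2   -1.6 -123.7] dyaw -0.15 F [-0.3  0.4 -1.1] op 0.648
```

>>> move_arm:
  linear:
    - [0.002,-0.001,-0.01]
    - [0.002,-0.0005,-0.015]
    - [0,0,-0.015]
    - [0,0,-0.012]
    - [0,0,-0.008]
    - [0,0,0]
    - [0,0,0]
  twist:
    - [0,0,0]
    - [0,0,0]
    - [0,0,0]
    - [0,0,0]
    - [0,0,0]
    - [0,0,0]
    - [0,0,0]

```text
time: 13.63
eef_pos: [0.5557, 0.0761, 0.12]
tcp_rot: [0.684, 0.729, 0.002, 0.0]
contact_force: [0.7, -0.6, -1.6]
opening: 0.645
```

```bash
python3 - <<'E'
from h import *
d(.5571,.0708,.062,3.1)
snap('wrist','w6')
E
```

```text
t 13.63 pos [0.5557 0.0761 0.12  ] yaw 3.64 tilt fix [-0.1   0.16  0.  ] delta mm [  1.4  -5.3 -58. ] dyaw -0.54 F [ 0.7 -0.6 -1.6] op 0.645
```

View pics/w6.png

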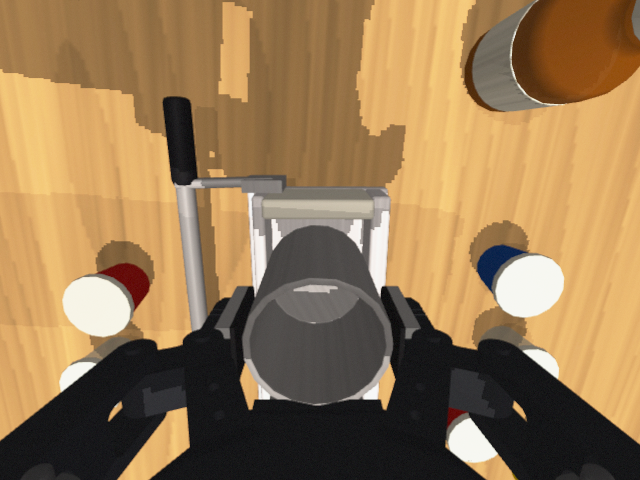

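The short beaker is held upright over bay 0, with its rim at (318,340).

```bash
python3 - <<'E'
from h import *
c=load('w6')
print(onz(c,[[318,280],[318,402],[245,341],[391,341]],.145).round(4))
E
```

```text
[[0.5546 0.1018 0.145 ]
 [0.5579 0.0509 0.145 ]
 [0.5296 0.0761 0.145 ]
 [0.5828 0.0794 0.145 ]]
```

>>> move_arm:
  linear:
    - [0.001,-0.003,-0.008]
    - [0.0005,-0.002,-0.008]
    - [0,0,-0.008]
    - [0,0,-0.008]
    - [0,0,0]
    - [0,0,0]
  twist:
    - [0,0,-0.5]
    - [0,0,0]
    - [0,0,0]
    - [0,0,0]
    - [0,0,0]
    - [0,0,0]

```text
time: 14.18
eef_pos: [0.5589, 0.0704, 0.087]
tcp_rot: [0.688, 0.726, 0.003, 0.002]
contact_force: [0.1, -0.4, -1.9]
opening: 0.65
```

```bash
python3 - <<'E'
from h import *
d(.5571,.0708,.062,3.1)
E
```

```text
t 14.18 pos [0.5589 0.0704 0.087 ] yaw 3.07 tilt fix [-0.08  0.42  0.  ] delta mm [ -1.8   0.4 -25. ] dyaw 0.03 F [ 0.1 -0.4 -1.9] op 0.65
```

>>> move_arm:
  linear:
    - [-0.0015,0,-0.006]
    - [0,0,-0.007]
    - [0,0,-0.006]
    - [0,0,-0.004]
    - [0,0,-0.001]
    - [0,0,0]
    - [0,0,0]
  twist:
    - [0,0.3,0]
    - [0,0,0]
    - [0,0,0]
    - [0,0,0]
    - [0,0,0]
    - [0,0,0]
    - [0,0,0]

```text
time: 14.77
eef_pos: [0.5583, 0.0703, 0.0623]
tcp_rot: [0.688, 0.726, 0.001, 0.001]
contact_force: [0.1, 0.5, -1.9]
opening: 0.651
```

```bash
python3 - <<'E'
from h import *
d(.5571,.0708,.062,3.1)
E
```

```text
t 14.77 pos [0.5583 0.0703 0.0623] yaw 3.08 tilt fix [-0.06  0.18  0.  ] delta mm [-1.2  0.5 -0.3] dyaw 0.02 F [ 0.1  0.5 -1.9] op 0.651
```

>>> move_arm:
  linear:
    - [0,0,0]
    - [0,0,0]
    - [0,0,0]
    - [0,0,0]
    - [0,0,0]
  twist:
    - [0,0,0]
    - [0,0,0]
    - [0,0,0]
    - [0,0,0]
    - [0,0,0]
  grip: 1

```text
time: 15.18
eef_pos: [0.56, 0.0703, 0.0638]
tcp_rot: [0.688, 0.726, 0.003, 0.002]
contact_force: [-0.3, 0.3, 0.2]
opening: 1.001
```

>>> move_arm:
  linear:
    - [0,0,0.015]
    - [0,0,0.025]
    - [0,0,0.025]
    - [0,0.005,0.015]
    - [-0.01,0.01,0.01]
    - [-0.015,0.015,0]
    - [-0.02,0.015,0]
    - [-0.02,0.012,0]
    - [-0.015,0.008,0]
    - [-0.006,0.005,0]
    - [-0.003,0.001,0]
    - [0,0,0]
    - [0,0,0]
  twist:
    - [0,0,0]
    - [0,0,0]
    - [0,0,0]
    - [0,0,0]
    - [0,0,0]
    - [0,0,0]
    - [0,0,0]
    - [0,0,0]
    - [0,0,0]
    - [0,0,0]
    - [0,0,0]
    - [0,0,0]
    - [0,0,0]

```text
time: 16.27
eef_pos: [0.4692, 0.143, 0.1607]
tcp_rot: [0.689, 0.725, 0.006, 0.005]
contact_force: [0.2, 0.3, -0.3]
opening: 1.001
```

```bash
python3 - <<'E'
from h import *
d(.468,.1421,.023,3.1)
snap('wrist','w7');snap('scene','s7')
i=cv2.imread('pics/s7.png');cv2.imwrite('pics/s7c.png',cv2.resize(i[180:345,220:440],None,fx=3.5,fy=3.5,interpolation=cv2.INTER_CUBIC))
E
```

```text
t 16.27 pos [0.4692 0.143  0.1607] yaw 2.96 tilt fix [-0.09  0.86  0.  ] delta mm [  -1.2   -0.9 -137.7] dyaw 0.14 F [ 0.2  0.3 -0.3] op 1.001
```

View pics/w7.png

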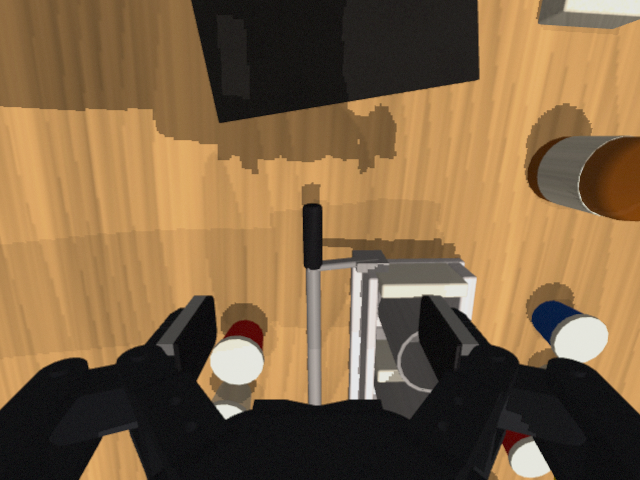

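View pics/s7c.png

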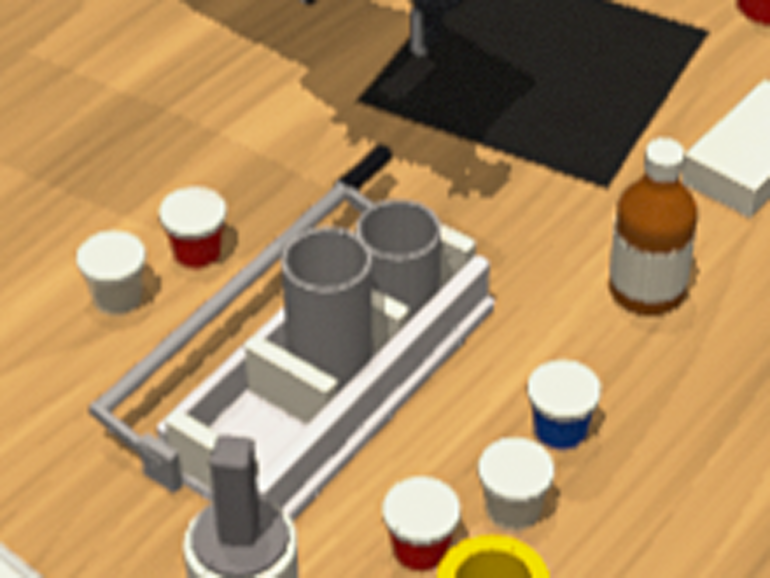

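Both beakers stand in their bays. The wrist view shows the black lever handle from (313,206) to (313,268).

```bash
python3 - <<'E'
from h import *
c=load('w7')
print(onz(c,[[312,210],[313,237],[314,266]],.033).round(4))
E
```

```text
[[0.4665 0.1614 0.033 ]
 [0.4684 0.1397 0.033 ]
 [0.4704 0.1152 0.033 ]]
```

>>> move_arm:
  linear:
    - [-0.001,0,-0.015]
    - [-0.001,0,-0.02]
    - [0,0,-0.02]
    - [0,0,-0.018]
    - [0,0,-0.01]
    - [0,0,-0.005]
    - [0,0,0]
    - [0,0,0]
  twist:
    - [0,0.5,0]
    - [0,0.4,0]
    - [0,0,0]
    - [0,0,0]
    - [0,0,0]
    - [0,0,0]
    - [0,0,0]
    - [0,0,0]

```text
time: 17.03
eef_pos: [0.4698, 0.1398, 0.0646]
tcp_rot: [0.691, 0.723, -0.001, -0.002]
contact_force: [-0.0, -0.1, -0.1]
opening: 0.998
```

```bash
python3 - <<'E'
from h import *
d(.468,.1425,.023,3.1)
E
```

```text
t 17.03 pos [0.4698 0.1398 0.0646] yaw 2.62 tilt fix [-0.07 -0.19 -0.  ] delta mm [ -1.8   2.7 -41.6] dyaw 0.48 F [-0.  -0.1 -0.1] op 0.998
```

>>> move_arm:
  linear:
    - [-0.001,0.001,-0.008]
    - [-0.0005,0.001,-0.01]
    - [0,0,-0.01]
    - [0,0,-0.008]
    - [0,0,-0.005]
    - [0,0,0]
    - [0,0,0]
  twist:
    - [0,0,0.4]
    - [0,0,0]
    - [0,0,0]
    - [0,0,0]
    - [0,0,0]
    - [0,0,0]
    - [0,0,0]

```text
time: 17.62
eef_pos: [0.4704, 0.1423, 0.0218]
tcp_rot: [0.688, 0.726, 0.001, 0.0]
contact_force: [0.2, 0.3, 0.3]
opening: 1.002
```

```bash
python3 - <<'E'
from h import *
d(.468,.1425,.023,3.1)
E
```

```text
t 17.62 pos [0.4704 0.1423 0.0218] yaw 3.07 tilt fix [-0.09  0.12  0.  ] delta mm [-2.4  0.2  1.2] dyaw 0.03 F [0.2 0.3 0.3] op 1.002
```

>>> move_arm:
  linear:
    - [-0.002,0,0.001]
    - [0,0,0]
    - [0,0,0]
    - [0,0,0]
    - [0,0,0]
    - [0,0,0]
    - [0,0,0]
    - [0,0,0]
    - [0,0,0]
  twist:
    - [0,0,0]
    - [0,0,0]
    - [0,0,0]
    - [0,0,0]
    - [0,0,0]
    - [0,0,0]
    - [0,0,0]
    - [0,0,0]
    - [0,0,0]
  grip: 0
  force: 25

```text
time: 18.37
eef_pos: [0.4673, 0.1424, 0.0239]
tcp_rot: [0.688, 0.726, 0.0, -0.0]
contact_force: [-0.9, 0.2, -0.4]
opening: 0.179
```

```bash
python3 - <<'E'
from h import *
d(.468,.1425,.023,3.1)
E
```

```text
t 18.37 pos [0.4673 0.1424 0.0239] yaw 3.13 tilt fix [-0.07 -0.   -0.  ] delta mm [ 0.7  0.1 -0.9] dyaw -0.03 F [-0.9  0.2 -0.4] op 0.179
```

>>> move_arm:
  linear:
    - [0.0027,0.0001,0.0096]
    - [0.0045,0.0002,0.0089]
    - [0.0062,0.0003,0.0078]
    - [0,0,0]
  twist:
    - [0,0,0]
    - [0,0,0]
    - [0,0,0]
    - [0,0,0]

```text
time: 18.7
eef_pos: [0.4771, 0.1429, 0.0473]
tcp_rot: [0.688, 0.726, -0.003, -0.004]
contact_force: [0.5, 0.2, -1.0]
opening: 0.173
```

```bash
cat >>h.py <<'E'
def lev(x0=.4673+.0493*.9985,y0=.1424,z0=.0239-.0085):
    p=np.array(get_state()['eef_pos']); dx=((p[0]-x0)*.9985+(p[1]-y0-.0493*.054)*.054); dz=p[2]-z0
    print('lever a',np.arctan2(-dx,dz).round(3),'r',np.hypot(dx,dz).round(4))
E
python3 - <<'E'
from h import *
d(.4673+.0493,.1424+.0027,.0239+.0415,3.1);lev()
E
```

```text
t 18.7 pos [0.4771 0.1429 0.0473] yaw 3.1 tilt fix [-0.08 -0.57 -0.  ] delta mm [39.5  2.2 18.1] dyaw 0.0 F [ 0.5  0.2 -1. ] op 0.173
lever a 0.89 r 0.0508
```

>>> move_arm:
  linear:
    - [0.0067,0.0004,0.0065]
    - [0.0082,0.0004,0.0055]
    - [0.0092,0.0005,0.0038]
    - [0.008,0.0004,0.002]
    - [0,0,0]
  twist:
    - [0,-0.3,0]
    - [0,-0.3,0]
    - [0,0,0]
    - [0,0,0]
    - [0,0,0]

```text
time: 19.12
eef_pos: [0.4931, 0.1439, 0.0635]
tcp_rot: [0.687, 0.726, -0.02, -0.018]
contact_force: [5.2, -0.6, -10.5]
opening: 0.171
```

```bash
python3 - <<'E'
from h import *
d(.4673+.0493,.1424+.0027,.0239+.0415,3.1);lev()
E
```

```text
t 19.12 pos [0.4931 0.1439 0.0635] yaw 3.22 tilt fix [ 0.23 -3.06  0.  ] delta mm [23.5  1.2  1.9] dyaw -0.12 F [  5.2  -0.6 -10.5] op 0.171
lever a 0.454 r 0.0535
```

>>> move_arm:
  linear:
    - [0.004,0.0002,-0.001]
    - [0.006,0.0003,0.0005]
    - [0.006,0.0003,0.001]
    - [0.005,0.0002,0.001]
    - [0.003,0.0002,0]
    - [0,0,0]
  twist:
    - [0,-1,0]
    - [0,-1,0]
    - [0,-0.8,0]
    - [0,0,0]
    - [0,0,0]
    - [0,0,0]

```text
time: 19.62
eef_pos: [0.5003, 0.1443, 0.0674]
tcp_rot: [0.686, 0.727, -0.025, -0.018]
contact_force: [0.1, -0.4, -7.8]
opening: 0.174
```

```bash
python3 - <<'E'
from h import *
d(.4673+.0493,.1424+.0027,.0239+.0415,3.1);lev()
E
```

```text
t 19.62 pos [0.5003 0.1443 0.0674] yaw 3.33 tilt fix [ 0.61 -3.49  0.  ] delta mm [16.3  0.8 -2. ] dyaw -0.23 F [ 0.1 -0.4 -7.8] op 0.174
lever a 0.302 r 0.0545
```

>>> move_arm:
  linear:
    - [0.006,0.0003,-0.003]
    - [0.007,0.0003,-0.002]
    - [0.007,0.0003,-0.001]
    - [0.006,0.0002,0]
    - [0.004,0.0002,0]
    - [0,0,0]
  twist:
    - [0.5,-2,0]
    - [0,-2,0]
    - [0,-1,0]
    - [0,0,0]
    - [0,0,0]
    - [0,0,0]

```text
time: 20.12
eef_pos: [0.5157, 0.1453, 0.0686]
tcp_rot: [0.685, 0.728, -0.012, -0.006]
contact_force: [3.1, 0.3, -9.6]
opening: 0.175
```

```bash
python3 - <<'E'
from h import *
d(.4673+.0493,.1424+.0027,.0239+.0415,3.1);lev()
E
```

```text
t 20.12 pos [0.5157 0.1453 0.0686] yaw 3.46 tilt fix [ 0.46 -1.44  0.  ] delta mm [ 0.9 -0.2 -3.2] dyaw -0.36 F [ 3.1  0.3 -9.6] op 0.175
lever a 0.016 r 0.0532
```

>>> move_arm:
  linear:
    - [0.003,0,-0.002]
    - [0.003,0,-0.001]
    - [0.003,0,0]
    - [0,0,0]
  twist:
    - [0.3,-1,-0.3]
    - [0,-0.5,0]
    - [0,0,0]
    - [0,0,0]

```text
time: 20.45
eef_pos: [0.5157, 0.1453, 0.0686]
tcp_rot: [0.687, 0.727, -0.011, -0.008]
contact_force: [1.6, -0.2, -8.5]
opening: 0.174
```

```bash
python3 - <<'E'
from h import *
d(.4673+.0493,.1424+.0027,.0239+.0415,3.1);lev()
snap('wrist','w8');snap('scene','s8')
i=cv2.imread('pics/s8.png');cv2.imwrite('pics/s8c.png',cv2.resize(i[180:345,220:440],None,fx=3.5,fy=3.5,interpolation=cv2.INTER_CUBIC))
E
```

```text
t 20.45 pos [0.5157 0.1453 0.0686] yaw 3.27 tilt fix [ 0.31 -1.56  0.  ] delta mm [ 0.9 -0.2 -3.2] dyaw -0.17 F [ 1.6 -0.2 -8.5] op 0.174
lever a 0.015 r 0.0532
```

View pics/s8c.png

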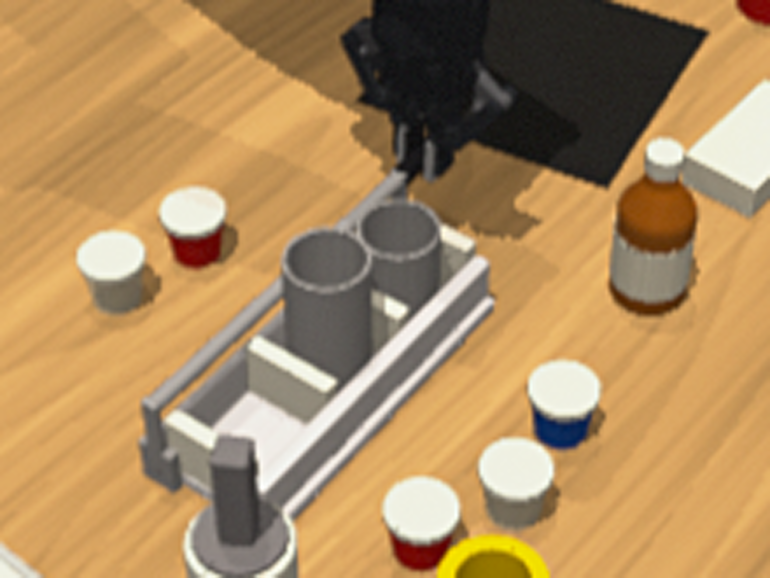

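The lever arm is upright against the stop and the bar is shut. I'll release the handle and lift.

>>> move_arm:
  linear:
    - [0,0,0]
    - [0,0,0]
    - [0,0,0]
    - [0,0,0]
  twist:
    - [0,0,0]
    - [0,0,0]
    - [0,0,0]
    - [0,0,0]
  grip: 1

```text
time: 20.88
eef_pos: [0.5233, 0.1457, 0.0736]
tcp_rot: [0.687, 0.726, -0.004, -0.002]
contact_force: [-0.1, 0.0, 0.2]
opening: 0.734
```

>>> move_arm:
  linear:
    - [0,0,0.015]
    - [0,0,0.025]
    - [0,0,0.035]
    - [0,0,0.04]
    - [0,0,0.04]
    - [0,0,0.03]
    - [0,0,0.015]
    - [0,0,0]
    - [0,0,0]
  twist:
    - [0,-0.8,0]
    - [0,-0.7,0]
    - [0,0,0]
    - [0,0,0]
    - [0,0,0]
    - [0,0,0]
    - [0,0,0]
    - [0,0,0]
    - [0,0,0]

```text
time: 21.63
eef_pos: [0.5272, 0.1452, 0.2902]
tcp_rot: [0.688, 0.726, 0.013, 0.015]
contact_force: [-0.1, -0.7, -0.1]
opening: 1.0
```

```bash
python3 - <<'E'
from h import *
d(.67,-.196,.30,32)
c=snap('wrist','w9')
c=snap('top','t9');i=c['img'];cv2.imwrite('pics/t9c.png',cv2.resize(i[225:345,260:420],None,fx=4.5,fy=4.5,interpolation=cv2.INTER_CUBIC))
E
```

```text
t 21.63 pos [0.5272 0.1452 0.2902] yaw 3.05 tilt fix [0.09 2.25 0.  ] delta mm [ 142.8 -341.2    9.8] dyaw 28.95 F [-0.1 -0.7 -0.1] op 1.0
```

View pics/w9.png

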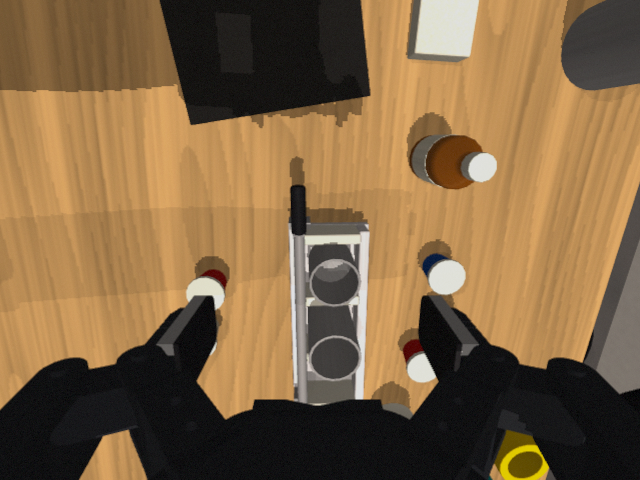

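View pics/t9c.png

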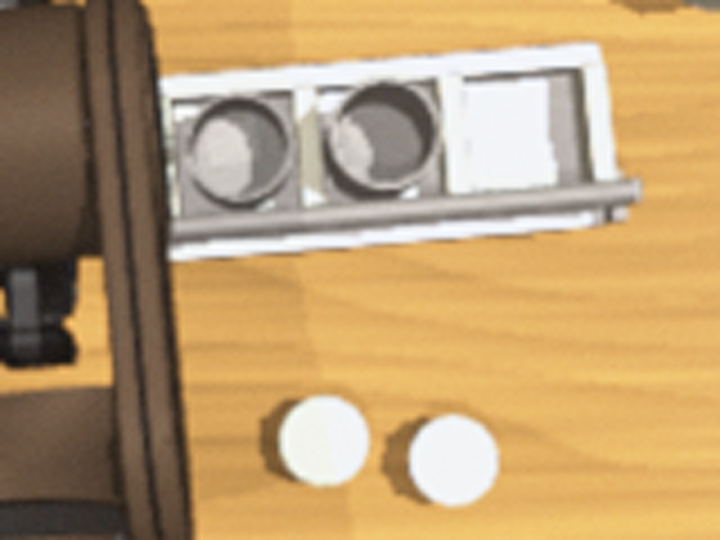

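The lever is shut, with its bar along the front wall. In the wrist view both beakers are in their bays, the short one at (334,281) and the tall one at (335,358). I'll measure their centres.

```bash
python3 - <<'E'
from h import *
c=load('w9')
print('short',onz(c,[[334,281]],.087).round(4),'tall',onz(c,[[335,358]],.117).round(4),'handle',onz(c,[[298,210]],.072).round(4))
c=load('t9')
f=lambda x,y:(260+x/4.5-.4,225+y/4.5-.4)
print('short',onz(c,[f(240,150)],.087).round(4),'tall',onz(c,[f(384,138)],.117).round(4))
th=np.radians(3.1)
print('handle at a=0 predicted x at that y', .4681+.0493, )
E
```

```text
short [[0.5576 0.0713 0.087 ]] tall [[ 0.5611 -0.0026  0.117 ]] handle [[0.5163 0.1434 0.072 ]]
short [[0.5562 0.0685 0.087 ]] tall [[ 0.5578 -0.0022  0.117 ]]
handle at a=0 predicted x at that y 0.5174
```

>>> move_arm:
  linear:
    - [0.005,-0.012,0.002]
    - [0.009,-0.022,0.002]
    - [0.011,-0.026,0.002]
    - [0.011,-0.026,0.002]
    - [0.011,-0.026,0.002]
    - [0.011,-0.026,0.002]
    - [0.011,-0.026,0.002]
    - [0.011,-0.026,0.002]
    - [0.011,-0.026,0.001]
    - [0.011,-0.026,0]
    - [0.011,-0.026,0]
    - [0.01,-0.023,0]
    - [0.009,-0.02,0]
    - [0.006,-0.014,0]
    - [0.003,-0.008,0]
    - [0.001,-0.003,0]
    - [0,0,0]
    - [0,0,0]
  twist:
    - [0,0.7,2]
    - [0,0.7,2]
    - [0,0.7,2]
    - [0,0,2]
    - [0,0,2]
    - [0,0,2]
    - [0,0,2]
    - [0,0,2]
    - [0,0,2]
    - [0,0,2]
    - [0,0,2]
    - [0,0,2]
    - [0,0,2]
    - [0,0,2]
    - [0,0,1]
    - [0,0,0]
    - [0,0,0]
    - [0,0,0]

```text
time: 23.23
eef_pos: [0.6566, -0.2048, 0.2491]
tcp_rot: [0.472, 0.88, -0.016, -0.038]
contact_force: [-0.9, 0.3, -0.6]
opening: 1.003
```

```bash
python3 - <<'E'
from h import *
d(.67,-.196,.30,32)
c=snap('wrist','w10')
E
```

```text
t 23.23 pos [ 0.6566 -0.2048  0.2491] yaw 33.66 tilt fix [-0.44 -4.66 -0.  ] delta mm [13.4  8.8 50.9] dyaw -1.66 F [-0.9  0.3 -0.6] op 1.003
```

View pics/w10.png

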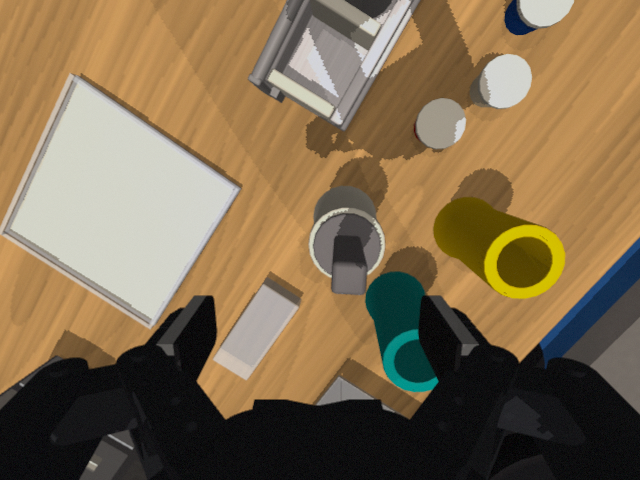

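The white stand with the brush is at (347,243), with the top of the brush's square handle at (349,279). The handle faces are nearly aligned with the jaws. The turquoise tube at (410,360) and the yellow one at (525,262) are decoys. I'll level the tool and centre over the brush.

```bash
python3 - <<'E'
from h import *
c=load('w10')
print('handle top',onz(c,[[349,281]],.204).round(4),'rim',onz(c,[[347,243]],.128).round(4), onz(c,[[332.5,293],[365.5,293]],.204).round(4))
i=c['img'];cv2.imwrite('pics/w10c.png',cv2.resize(i[190:310,290:410],None,fx=5,fy=5,interpolation=cv2.INTER_CUBIC))
E
```

```text
handle top [[ 0.6714 -0.1982  0.204 ]] rim [[ 0.6703 -0.1958  0.128 ]] [[ 0.6679 -0.2095  0.204 ]
 [ 0.6831 -0.1987  0.204 ]]
```

View pics/w10c.png

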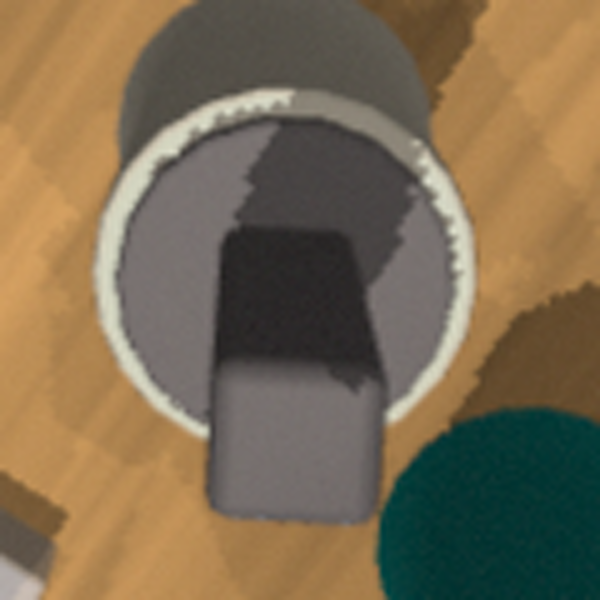

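>>> move_arm:
  linear:
    - [0.005,0.003,0.015]
    - [0.005,0.003,0.015]
    - [0.003,0.002,0.01]
    - [0,0,0]
    - [0,0,0]
  twist:
    - [-0.2,-1.6,0]
    - [-0.2,-1.6,0]
    - [0,-1.4,0]
    - [0,0,0]
    - [0,0,0]

```text
time: 23.7
eef_pos: [0.6706, -0.192, 0.2951]
tcp_rot: [0.471, 0.882, 0.002, 0.004]
contact_force: [-0.2, 0.9, -0.1]
opening: 1.003
```

```bash
python3 - <<'E'
from h import *
d(.67,-.196,.30,32)
E
```

```text
t 23.7 pos [ 0.6706 -0.192   0.2951] yaw 33.78 tilt fix [-0.    0.54  0.  ] delta mm [-0.6 -4.   4.9] dyaw -1.78 F [-0.2  0.9 -0.1] op 1.003
```

>>> move_arm:
  linear:
    - [0,-0.003,-0.01]
    - [0,-0.002,-0.02]
    - [0,0,-0.02]
    - [0,0,-0.015]
    - [0,0,-0.008]
    - [0,0,0]
    - [0,0,0]
  twist:
    - [0,0.5,0.4]
    - [0,0,0]
    - [0,0,0]
    - [0,0,0]
    - [0,0,0]
    - [0,0,0]
    - [0,0,0]

```text
time: 24.28
eef_pos: [0.6703, -0.1973, 0.2203]
tcp_rot: [0.467, 0.884, -0.0, 0.002]
contact_force: [0.1, -0.2, 0.5]
opening: 1.001
```

```bash
python3 - <<'E'
from h import *
d(.6705,-.197,.162,34.3)
E
```

```text
t 24.28 pos [ 0.6703 -0.1973  0.2203] yaw 34.36 tilt fix [0.16 0.19 0.  ] delta mm [  0.2   0.3 -58.3] dyaw -0.06 F [ 0.1 -0.2  0.5] op 1.001
```

>>> move_arm:
  linear:
    - [0,0,-0.01]
    - [0,0,-0.015]
    - [0,0,-0.013]
    - [0,0,-0.01]
    - [0,0,-0.006]
    - [0,0,-0.002]
    - [0,0,0]
    - [0,0,0]
  twist:
    - [0,0,0]
    - [0,0,0]
    - [0,0,0]
    - [0,0,0]
    - [0,0,0]
    - [0,0,0]
    - [0,0,0]
    - [0,0,0]

```text
time: 24.95
eef_pos: [0.6706, -0.1976, 0.1593]
tcp_rot: [0.467, 0.884, -0.001, 0.003]
contact_force: [0.0, 0.7, -0.5]
opening: 1.004
```

```bash
python3 - <<'E'
from h import *
d(.6705,-.197,.162,34.3)
c=snap('wrist','w11')
E
```

```text
t 24.95 pos [ 0.6706 -0.1976  0.1593] yaw 34.37 tilt fix [0.21 0.26 0.  ] delta mm [-0.1  0.6  2.7] dyaw -0.07 F [ 0.   0.7 -0.5] op 1.004
```

View pics/w11.png

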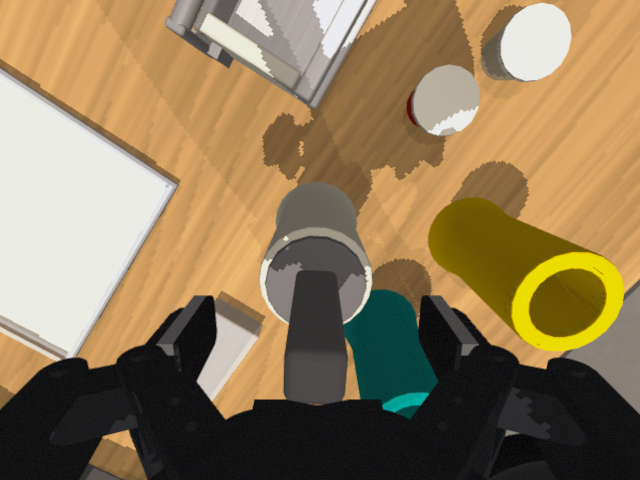

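The brush handle is between the pads at column 315, so I'll close on it.

>>> move_arm:
  linear:
    - [0,0,0.001]
    - [0,0,0]
    - [0,0,0]
    - [0,0,0]
    - [0,0,0]
    - [0,0,0]
    - [0,0,0]
    - [0,0,0]
    - [0,0,0]
  twist:
    - [0,0,0]
    - [0,0,0]
    - [0,0,0]
    - [0,0,0]
    - [0,0,0]
    - [0,0,0]
    - [0,0,0]
    - [0,0,0]
    - [0,0,0]
  grip: 0
  force: 60

```text
time: 25.75
eef_pos: [0.6721, -0.1983, 0.1641]
tcp_rot: [0.467, 0.884, -0.0, 0.006]
contact_force: [0.2, 0.4, 0.7]
opening: 0.225
```

```bash
python3 - <<'E'
from h import *
d(.6705,-.197,.36,34.3)
E
```

```text
t 25.75 pos [ 0.6721 -0.1983  0.1641] yaw 34.37 tilt fix [0.35 0.57 0.  ] delta mm [ -1.6   1.3 195.9] dyaw -0.07 F [0.2 0.4 0.7] op 0.225
```

>>> move_arm:
  linear:
    - [-0.0005,0.0005,0.01]
    - [0,0,0.015]
    - [0,0,0.015]
    - [0,0,0.015]
    - [0,0,0.008]
    - [0,0,0]
    - [0,0,0]
  twist:
    - [0.3,0.5,0]
    - [0,0,0]
    - [0,0,0]
    - [0,0,0]
    - [0,0,0]
    - [0,0,0]
    - [0,0,0]

```text
time: 26.33
eef_pos: [0.6708, -0.1974, 0.2299]
tcp_rot: [0.467, 0.884, -0.0, 0.0]
contact_force: [1.3, -0.7, -1.1]
opening: 0.224
```

```bash
python3 - <<'E'
from h import *
d(.6705,-.197,.36,34.3)
E
```

```text
t 26.33 pos [ 0.6708 -0.1974  0.2299] yaw 34.37 tilt fix [ 0.02 -0.    0.  ] delta mm [ -0.3   0.4 130.1] dyaw -0.07 F [ 1.3 -0.7 -1.1] op 0.224
```

>>> move_arm:
  linear:
    - [0,0,0.01]
    - [0,0,0.02]
    - [0,0,0.025]
    - [0,0,0.025]
    - [0,0,0.02]
    - [0,0,0.015]
    - [0,0,0.005]
    - [0,0,0]
    - [0,0,0]
  twist:
    - [0,0,0]
    - [0,0,0]
    - [0,0,0]
    - [0,0,0]
    - [0,0,0]
    - [0,0,0]
    - [0,0,0]
    - [0,0,0]
    - [0,0,0]

```text
time: 27.08
eef_pos: [0.669, -0.197, 0.3491]
tcp_rot: [0.467, 0.884, -0.001, -0.003]
contact_force: [0.3, 0.0, -1.1]
opening: 0.229
```

```bash
python3 - <<'E'
from h import *
d(.560,-.003,.345,34.3)
snap('scene','s12')
E
```

```text
t 27.08 pos [ 0.669  -0.197   0.3491] yaw 34.36 tilt fix [-0.07 -0.3  -0.  ] delta mm [-109.   194.    -4.1] dyaw -0.06 F [ 0.3  0.  -1.1] op 0.229
```

View pics/s12.png

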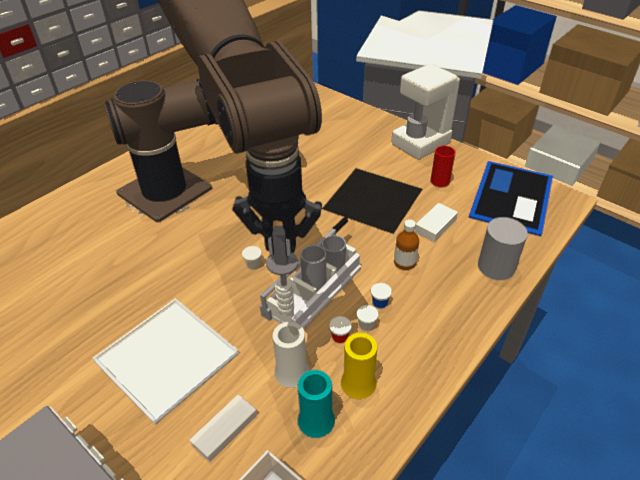

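The brush is held upright and clear of the stand, with its bristle tip near (285,319). I'll check the tip height.

```bash
python3 - <<'E'
from h import *
c=load('s12')
for z in(.17,.18,.19,.2,.31,.315,.32): print(z,proj(c,[[.669,-.197,z]]).round(1))
i=c['img'];cv2.imwrite('pics/s12c.png',cv2.resize(i[220:340,230:340],None,fx=5,fy=5,interpolation=cv2.INTER_CUBIC))
E
```

```text
0.17 [[287.2 319. ]]
0.18 [[286.9 315.5]]
0.19 [[286.6 312. ]]
0.2 [[286.3 308.5]]
0.31 [[282.3 265.4]]
0.315 [[282.1 263.3]]
0.32 [[281.9 261.1]]
```

View pics/s12c.png

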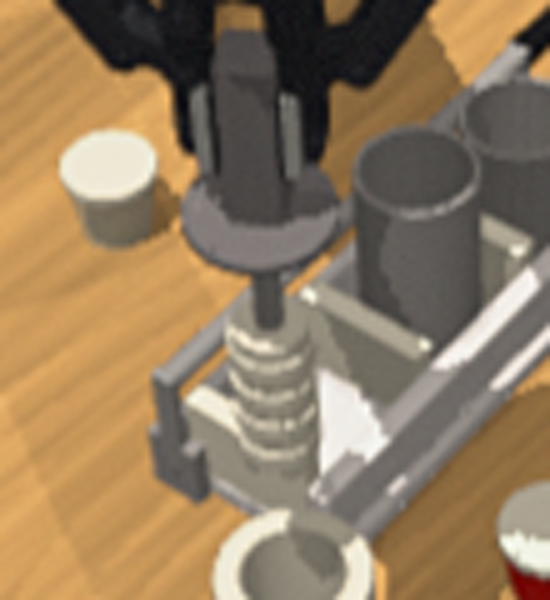

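>>> move_arm:
  linear:
    - [-0.004,0.008,0.001]
    - [-0.008,0.014,0.001]
    - [-0.009,0.016,0.001]
    - [-0.009,0.016,0.001]
    - [-0.009,0.016,0.001]
    - [-0.009,0.016,0.001]
    - [-0.009,0.016,0]
    - [-0.009,0.016,0]
    - [-0.009,0.016,0]
    - [-0.009,0.016,0]
    - [-0.008,0.014,0]
    - [-0.007,0.012,0]
    - [-0.005,0.009,0]
    - [-0.003,0.006,0]
    - [-0.001,0.002,0]
    - [0,0,0]
    - [0,0,0]
  twist:
    - [0,0,0]
    - [0,0,0]
    - [0,0,0]
    - [0,0,0]
    - [0,0,0]
    - [0,0,0]
    - [0,0,0]
    - [0,0,0]
    - [0,0,0]
    - [0,0,0]
    - [0,0,0]
    - [0,0,0]
    - [0,0,0]
    - [0,0,0]
    - [0,0,0]
    - [0,0,0]
    - [0,0,0]

```text
time: 28.55
eef_pos: [0.5441, 0.0124, 0.3309]
tcp_rot: [0.467, 0.884, -0.003, -0.022]
contact_force: [0.0, 0.5, -2.0]
opening: 0.226
```

```bash
python3 - <<'E'
from h import *
d(.560,-.0035,.30,34.3)
E
```

```text
t 28.55 pos [0.5441 0.0124 0.3309] yaw 34.38 tilt fix [-0.86 -2.44 -0.  ] delta mm [ 15.9 -15.9 -30.9] dyaw -0.08 F [ 0.   0.5 -2. ] op 0.226
```

>>> move_arm:
  linear:
    - [0.005,-0.005,0]
    - [0.005,-0.005,0]
    - [0.003,-0.004,0]
    - [0.001,-0.001,0]
    - [0,0,0]
    - [0,0,0]
  twist:
    - [-0.4,-1.2,0]
    - [-0.3,-0.8,0]
    - [0,-0.3,0]
    - [0,0,0]
    - [0,0,0]
    - [0,0,0]

```text
time: 29.05
eef_pos: [0.5612, -0.0074, 0.3308]
tcp_rot: [0.469, 0.883, 0.001, 0.001]
contact_force: [0.6, -0.5, -1.0]
opening: 0.225
```

```bash
python3 - <<'E'
from h import *
d(.560,-.0035,.30,34.3)
snap('wrist','w13');snap('scene','s13')
i=cv2.imread('pics/s13.png');cv2.imwrite('pics/s13c.png',cv2.resize(i[180:330,240:400],None,fx=4,fy=4,interpolation=cv2.INTER_CUBIC))
E
```

```text
t 29.05 pos [ 0.5612 -0.0074  0.3308] yaw 34.12 tilt fix [-0.01  0.14  0.  ] delta mm [ -1.2   3.9 -30.8] dyaw 0.18 F [ 0.6 -0.5 -1. ] op 0.225
```

View pics/w13.png

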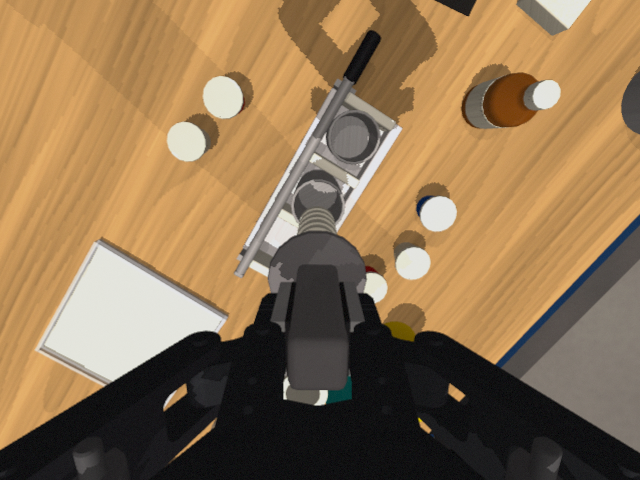

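View pics/s13c.png

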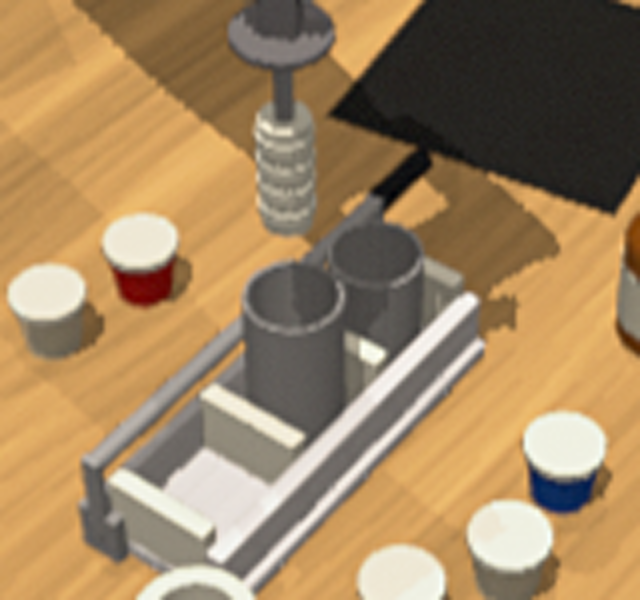

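```bash
python3 - <<'E'
from h import *
c=load('w13')
print('short',onz(c,[[353,137]],.087).round(4),'tall',onz(c,[[318,198]],.117).round(4))
s=load('s13'); f=lambda x,y:(240+x/4-.4,180+y/4-.4)
print('scene tall',onz(s,[f(294,303)],.117).round(4),'short',onz(s,[f(376,259)],.087).round(4))
for z in(.16,.165,.17,.175,.18): print(z,proj(s,[[.5612,-.0074,z]]).round(1))
print(f(287,233))
E
```

```text
short [[0.5534 0.0742 0.087 ]] tall [[0.5563 0.0041 0.117 ]]
scene tall [[ 0.564  -0.0082  0.117 ]] short [[0.5568 0.0697 0.087 ]]
0.16 [[311.9 240.2]]
0.165 [[311.8 238.4]]
0.17 [[311.8 236.7]]
0.175 [[311.7 235. ]]
0.18 [[311.6 233.2]]
(311.35, 237.85)
```

>>> move_arm:
  linear:
    - [-0.0005,0.002,-0.008]
    - [0,0.001,-0.014]
    - [0,0,-0.016]
    - [0,0,-0.012]
    - [0,0,-0.008]
    - [0,0,0]
    - [0,0,0]
  twist:
    - [0,0,0]
    - [0,0,0]
    - [0,0,0]
    - [0,0,0]
    - [0,0,0]
    - [0,0,0]
    - [0,0,0]

```text
time: 29.73
eef_pos: [0.5597, -0.0025, 0.2686]
tcp_rot: [0.468, 0.884, 0.001, 0.001]
contact_force: [0.5, -0.4, -0.6]
opening: 0.225
```

```bash
python3 - <<'E'
from h import *
d(.5605,-.0045,.192,34.3)
E
```

```text
t 29.73 pos [ 0.5597 -0.0025  0.2686] yaw 34.21 tilt fix [-0.05  0.15  0.  ] delta mm [  0.8  -2.  -76.6] dyaw 0.09 F [ 0.5 -0.4 -0.6] op 0.225
```

>>> move_arm:
  linear:
    - [0.0005,-0.001,-0.008]
    - [0,-0.0005,-0.014]
    - [0,0,-0.016]
    - [0,0,-0.014]
    - [0,0,-0.009]
    - [0,0,-0.004]
    - [0,0,0]
    - [0,0,0]
  twist:
    - [0,0,0]
    - [0,0,0]
    - [0,0,0]
    - [0,0,0]
    - [0,0,0]
    - [0,0,0]
    - [0,0,0]
    - [0,0,0]

```text
time: 30.4
eef_pos: [0.5631, -0.0048, 0.2047]
tcp_rot: [0.468, 0.884, 0.002, 0.006]
contact_force: [0.2, -0.2, -1.2]
opening: 0.224
```

```bash
python3 - <<'E'
from h import *
d(.5605,-.0045,.192,34.3)
snap('scene','s14')
i=cv2.imread('pics/s14.png');cv2.imwrite('pics/s14c.png',cv2.resize(i[180:330,240:400],None,fx=4,fy=4,interpolation=cv2.INTER_CUBIC))
E
```

```text
t 30.4 pos [ 0.5631 -0.0048  0.2047] yaw 34.22 tilt fix [0.07 0.72 0.  ] delta mm [ -2.6   0.3 -12.7] dyaw 0.08 F [ 0.2 -0.2 -1.2] op 0.224
```

View pics/s14c.png

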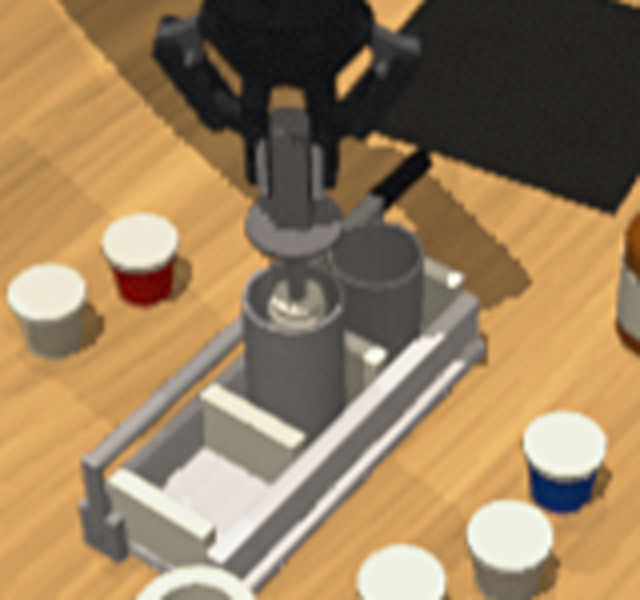

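The brush is inside the tall beaker. I'll go down to the bottom.

>>> move_arm:
  linear:
    - [-0.002,0,-0.006]
    - [0,0,-0.006]
    - [0,0,-0.003]
    - [0,0,-0.001]
    - [0,0,0]
  twist:
    - [0,0.6,0]
    - [0,0,0]
    - [0,0,0]
    - [0,0,0]
    - [0,0,0]

```text
time: 30.87
eef_pos: [0.5626, -0.0051, 0.1903]
tcp_rot: [0.468, 0.884, 0.001, 0.003]
contact_force: [-0.1, -0.0, -0.9]
opening: 0.225
```

```bash
python3 - <<'E'
from h import *
d(.5605,-.0045,.188,34.3)
E
```

```text
t 30.87 pos [ 0.5626 -0.0051  0.1903] yaw 34.22 tilt fix [0.13 0.38 0.  ] delta mm [-2.1  0.6 -2.3] dyaw 0.08 F [-0.1 -0.  -0.9] op 0.225
```

>>> move_arm:
  linear:
    - [-0.001,0,-0.002]
    - [0,0,-0.002]
    - [0,0,-0.001]
    - [0,0,0]
  twist:
    - [0,0.3,0]
    - [0,0,0]
    - [0,0,0]
    - [0,0,0]

```text
time: 31.2
eef_pos: [0.5617, -0.0051, 0.1851]
tcp_rot: [0.468, 0.884, -0.001, 0.001]
contact_force: [0.5, 1.0, -1.4]
opening: 0.226
```

```bash
python3 - <<'E'
from h import *
d(.5605,-.0045,.188,34.3)
E
```

```text
t 31.2 pos [ 0.5617 -0.0051  0.1851] yaw 34.22 tilt fix [0.14 0.08 0.  ] delta mm [-1.2  0.6  2.9] dyaw 0.08 F [ 0.5  1.  -1.4] op 0.226
```

>>> move_arm:
  linear:
    - [-0.0005,0,0.01]
    - [0,0,0.015]
    - [0,0,0.016]
    - [0,0,0.015]
    - [0,0,0.008]
    - [0,0,0.002]
    - [0,0,0]
    - [0,0,0]
  twist:
    - [0,0,0]
    - [0,0,0]
    - [0,0,0]
    - [0,0,0]
    - [0,0,0]
    - [0,0,0]
    - [0,0,0]
    - [0,0,0]

```text
time: 31.87
eef_pos: [0.5605, -0.005, 0.257]
tcp_rot: [0.468, 0.884, -0.001, 0.002]
contact_force: [0.5, -1.0, -1.1]
opening: 0.227
```

```bash
python3 - <<'E'
from h import *
d(.5605,-.0045,.188,34.3)
E
```

```text
t 31.87 pos [ 0.5605 -0.005   0.257 ] yaw 34.23 tilt fix [0.14 0.12 0.  ] delta mm [  0.    0.5 -69. ] dyaw 0.07 F [ 0.5 -1.  -1.1] op 0.227
```

>>> move_arm:
  linear:
    - [0,0,-0.01]
    - [0,0,-0.015]
    - [-0.0005,0,-0.015]
    - [-0.0005,0,-0.012]
    - [-0.0005,0,-0.008]
    - [0,0,-0.004]
    - [0,0,-0.001]
    - [0,0,0]
  twist:
    - [0,0,0]
    - [0,0,0]
    - [0,0,0]
    - [0,0,0]
    - [0,0,0]
    - [0,0,0]
    - [0,0,0]
    - [0,0,0]

```text
time: 32.53
eef_pos: [0.5569, -0.0047, 0.1834]
tcp_rot: [0.468, 0.884, -0.002, -0.001]
contact_force: [-0.1, 0.5, -0.4]
opening: 0.227
```

```bash
python3 - <<'E'
from h import *
d(.5605,-.0045,.188,34.3)
E
```

```text
t 32.53 pos [ 0.5569 -0.0047  0.1834] yaw 34.22 tilt fix [ 0.09 -0.22  0.  ] delta mm [3.6 0.2 4.6] dyaw 0.08 F [-0.1  0.5 -0.4] op 0.227
```

Tall beaker scrubbed. I'll lift out and move to the short beaker.

>>> move_arm:
  linear:
    - [0.001,0,0.01]
    - [0.001,0,0.018]
    - [0,0,0.022]
    - [0,0,0.025]
    - [0,0,0.025]
    - [0,0,0.015]
    - [0,0,0.006]
    - [0,0,0]
    - [0,0.008,0]
    - [0,0.014,0]
    - [-0.001,0.015,0]
    - [-0.001,0.015,0]
    - [-0.001,0.012,0]
    - [0,0.007,0]
    - [0,0.003,0]
    - [0,0,0]
    - [0,0,0]
  twist:
    - [0,0,0]
    - [0,0,0]
    - [0,0,0]
    - [0,0,0]
    - [0,0,0]
    - [0,0,0]
    - [0,0,0]
    - [0,0,0]
    - [0,0,0]
    - [0,0,0]
    - [0,0,0]
    - [0,0,0]
    - [0,0,0]
    - [0,0,0]
    - [0,0,0]
    - [0,0,0]
    - [0,0,0]

```text
time: 33.95
eef_pos: [0.5515, 0.0754, 0.3043]
tcp_rot: [0.468, 0.884, -0.004, -0.007]
contact_force: [-0.0, -0.8, -0.8]
opening: 0.224
```

```bash
python3 - <<'E'
from h import *
d(.557,.070,.188,34.3)
c=snap('scene','s15')
i=cv2.imread('pics/s15.png');cv2.imwrite('pics/s15c.png',cv2.resize(i[180:330,240:400],None,fx=4,fy=4,interpolation=cv2.INTER_CUBIC))
E
```

```text
t 33.95 pos [0.5515 0.0754 0.3043] yaw 34.18 tilt fix [ 0.02 -0.93  0.  ] delta mm [   5.5   -5.4 -116.3] dyaw 0.12 F [-0.  -0.8 -0.8] op 0.224
```

View pics/s15c.png

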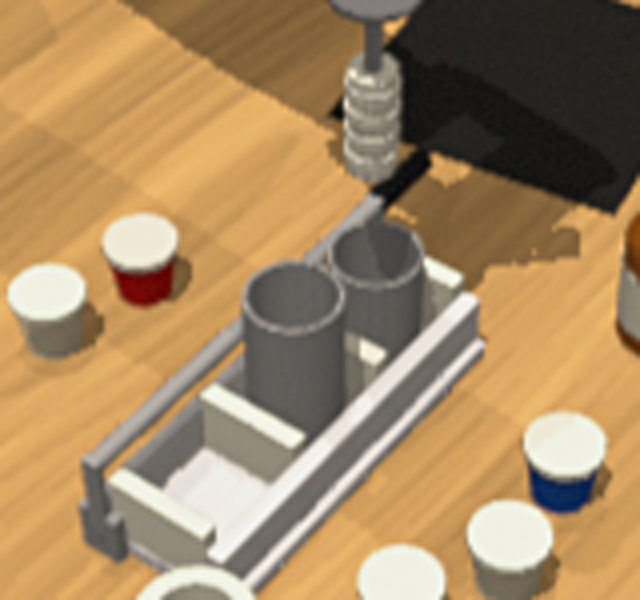

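Both beakers are unchanged and the brush is near the short one.

>>> move_arm:
  linear:
    - [0.002,-0.002,-0.005]
    - [0.002,-0.002,-0.01]
    - [0.001,-0.001,-0.01]
    - [0,0,-0.006]
    - [0,0,0]
    - [0,0,0]
  twist:
    - [0,-0.5,0]
    - [0,-0.4,0]
    - [0,0,0]
    - [0,0,0]
    - [0,0,0]
    - [0,0,0]

```text
time: 34.5
eef_pos: [0.5574, 0.0669, 0.2708]
tcp_rot: [0.47, 0.883, -0.0, 0.001]
contact_force: [-0.0, -0.2, -0.8]
opening: 0.226
```

```bash
python3 - <<'E'
from h import *
d(.557,.070,.188,34.3)
E
```

```text
t 34.5 pos [0.5574 0.0669 0.2708] yaw 33.93 tilt fix [0.07 0.08 0.  ] delta mm [ -0.4   3.1 -82.8] dyaw 0.37 F [-0.  -0.2 -0.8] op 0.226
```

>>> move_arm:
  linear:
    - [0,0.0015,-0.008]
    - [0,0.001,-0.014]
    - [0,0,-0.016]
    - [0,0,-0.016]
    - [0,0,-0.01]
    - [0,0,-0.004]
    - [0,0,0]
    - [0,0,0]
  twist:
    - [0,0,0]
    - [0,0,0]
    - [0,0,0]
    - [0,0,0]
    - [0,0,0]
    - [0,0,0]
    - [0,0,0]
    - [0,0,0]

```text
time: 35.17
eef_pos: [0.5586, 0.0698, 0.201]
tcp_rot: [0.47, 0.883, 0.001, 0.003]
contact_force: [-0.5, -0.2, -0.5]
opening: 0.223
```

```bash
python3 - <<'E'
from h import *
d(.557,.070,.186,34.3)
E
```

```text
t 35.17 pos [0.5586 0.0698 0.201 ] yaw 33.91 tilt fix [0.07 0.38 0.  ] delta mm [ -1.6   0.2 -15. ] dyaw 0.39 F [-0.5 -0.2 -0.5] op 0.223
```

>>> move_arm:
  linear:
    - [-0.001,0,-0.005]
    - [0,0,-0.006]
    - [0,0,-0.004]
    - [0,0,-0.001]
    - [0,0,0]
    - [0,0,0]
  twist:
    - [0,0.3,0]
    - [0,0,0]
    - [0,0,0]
    - [0,0,0]
    - [0,0,0]
    - [0,0,0]

```text
time: 35.67
eef_pos: [0.5593, 0.0698, 0.1867]
tcp_rot: [0.47, 0.883, 0.001, 0.003]
contact_force: [-0.6, -0.3, -1.6]
opening: 0.226
```

```bash
python3 - <<'E'
from h import *
d(.557,.070,.186,34.3)
c=snap('scene','s16')
i=cv2.imread('pics/s16.png');cv2.imwrite('pics/s16c.png',cv2.resize(i[180:330,240:400],None,fx=4,fy=4,interpolation=cv2.INTER_CUBIC))
E
```

```text
t 35.67 pos [0.5593 0.0698 0.1867] yaw 33.92 tilt fix [0.09 0.39 0.  ] delta mm [-2.3  0.2 -0.7] dyaw 0.38 F [-0.6 -0.3 -1.6] op 0.226
```

View pics/s16c.png

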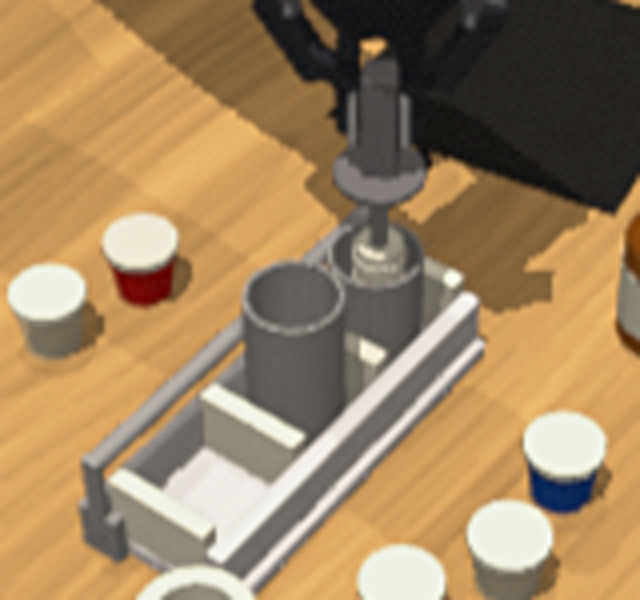

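The brush is in the short beaker with the bristle top just above its rim, which is consistent with the tip near the floor.

>>> move_arm:
  linear:
    - [-0.001,0,0.01]
    - [-0.0005,0,0.014]
    - [0,0,0.014]
    - [0,0,0.008]
    - [0,0,0.003]
    - [0,0,0]
    - [0,0,0]
  twist:
    - [0,0.3,0]
    - [0,0,0]
    - [0,0,0]
    - [0,0,0]
    - [0,0,0]
    - [0,0,0]
    - [0,0,0]

```text
time: 36.3
eef_pos: [0.5579, 0.0698, 0.2417]
tcp_rot: [0.47, 0.883, -0.0, 0.002]
contact_force: [-0.8, -0.7, -1.2]
opening: 0.225
```

```bash
python3 - <<'E'
from h import *
d(.557,.070,.186,34.3)
E
```

```text
t 36.3 pos [0.5579 0.0698 0.2417] yaw 33.91 tilt fix [0.1  0.17 0.  ] delta mm [ -0.9   0.2 -55.7] dyaw 0.39 F [-0.8 -0.7 -1.2] op 0.225
```

>>> move_arm:
  linear:
    - [0,0,-0.01]
    - [-0.0005,0,-0.014]
    - [-0.0005,0,-0.013]
    - [0,0,-0.009]
    - [0,0,-0.005]
    - [0,0,-0.002]
    - [0,0,0]
    - [0,0,0]
  twist:
    - [0,0,0]
    - [0,0,0]
    - [0,0,0]
    - [0,0,0]
    - [0,0,0]
    - [0,0,0]
    - [0,0,0]
    - [0,0,0]

```text
time: 36.97
eef_pos: [0.5559, 0.0697, 0.1833]
tcp_rot: [0.47, 0.883, -0.001, 0.0]
contact_force: [-0.6, 0.6, 0.3]
opening: 0.227
```

```bash
python3 - <<'E'
from h import *
d(.557,.070,.186,34.3)
E
```

```text
t 36.97 pos [0.5559 0.0697 0.1833] yaw 33.91 tilt fix [ 0.1  -0.02  0.  ] delta mm [1.1 0.3 2.7] dyaw 0.39 F [-0.6  0.6  0.3] op 0.227
```

>>> move_arm:
  linear:
    - [0,0,0.01]
    - [0,0,0.018]
    - [0,0,0.022]
    - [0,0,0.026]
    - [0,0,0.03]
    - [0,0,0.03]
    - [0,0,0.025]
    - [0.002,-0.004,0.012]
    - [0.004,-0.01,0.004]
    - [0.006,-0.014,0.003]
    - [0.006,-0.016,0.003]
    - [0.007,-0.016,0.003]
    - [0.007,-0.016,0.003]
    - [0.007,-0.016,0.003]
    - [0.007,-0.016,0.003]
    - [0.007,-0.016,0.003]
    - [0.007,-0.016,0.003]
    - [0.007,-0.016,0.003]
    - [0.005,-0.012,0.002]
    - [0.002,-0.006,0]
  twist:
    - [0,0,0]
    - [0,0,0]
    - [0,0,0]
    - [0,0,0]
    - [0,0,0]
    - [0,0,0]
    - [0,0,0]
    - [0,0,0]
    - [0,0,0]
    - [0,0,0]
    - [0,0,0]
    - [0,0,0]
    - [0,0,0]
    - [0,0,0]
    - [0,0,0]
    - [0,0,0]
    - [0,0,0]
    - [0,0,0]
    - [0,0,0]
    - [0,0,0]

```text
time: 38.63
eef_pos: [0.627, -0.1203, 0.384]
tcp_rot: [0.47, 0.882, -0.005, -0.011]
contact_force: [0.2, -0.0, -1.1]
opening: 0.224
```

```bash
python3 - <<'E'
from h import *
d(.6706,-.1972,.34,34.3)
E
```

```text
t 38.63 pos [ 0.627  -0.1203  0.384 ] yaw 33.9 tilt fix [-0.07 -1.34 -0.  ] delta mm [ 43.6 -76.9 -44. ] dyaw 0.4 F [ 0.2 -0.  -1.1] op 0.224
```

>>> move_arm:
  linear:
    - [0.006,-0.01,0]
    - [0.009,-0.014,0]
    - [0.009,-0.015,0]
    - [0.008,-0.014,0]
    - [0.006,-0.011,0]
    - [0.004,-0.006,0]
    - [0.002,-0.003,0]
    - [0,0,0]
    - [0,0,0]
  twist:
    - [0,-0.5,0.3]
    - [0,-0.5,0]
    - [0,-0.3,0]
    - [0,0,0]
    - [0,0,0]
    - [0,0,0]
    - [0,0,0]
    - [0,0,0]
    - [0,0,0]

```text
time: 39.38
eef_pos: [0.6745, -0.2013, 0.3777]
tcp_rot: [0.467, 0.884, 0.001, -0.003]
contact_force: [-0.0, 0.6, -1.2]
opening: 0.228
```

```bash
python3 - <<'E'
from h import *
d(.6706,-.1972,.32,34.3)
E
```

```text
t 39.38 pos [ 0.6745 -0.2013  0.3777] yaw 34.26 tilt fix [-0.24 -0.23 -0.  ] delta mm [ -3.9   4.1 -57.7] dyaw 0.04 F [-0.   0.6 -1.2] op 0.228
```

>>> move_arm:
  linear:
    - [-0.002,0.002,-0.008]
    - [-0.002,0.002,-0.014]
    - [0,0,-0.014]
    - [0,0,-0.01]
    - [0,0,-0.005]
    - [0,0,0]
    - [0,0,0]
  twist:
    - [-0.2,-0.2,0]
    - [0,0,0]
    - [0,0,0]
    - [0,0,0]
    - [0,0,0]
    - [0,0,0]
    - [0,0,0]

```text
time: 39.97
eef_pos: [0.6689, -0.192, 0.3244]
tcp_rot: [0.465, 0.885, 0.001, 0.001]
contact_force: [-0.0, -0.5, -0.4]
opening: 0.229
```

```bash
python3 - <<'E'
from h import *
d(.6706,-.1972,.30,34.3)
c=snap('scene','s17')
i=cv2.imread('pics/s17.png');cv2.imwrite('pics/s17c.png',cv2.resize(i[220:400,230:390],None,fx=3.3,fy=3.3,interpolation=cv2.INTER_CUBIC))
snap('top','t17');i=cv2.imread('pics/t17.png');cv2.imwrite('pics/t17c.png',cv2.resize(i[130:290,380:540],None,fx=3.5,fy=3.5,interpolation=cv2.INTER_CUBIC))
E
```

```text
t 39.97 pos [ 0.6689 -0.192   0.3244] yaw 34.54 tilt fix [-0.03  0.09  0.  ] delta mm [  1.7  -5.2 -24.4] dyaw -0.24 F [-0.  -0.5 -0.4] op 0.229
```

View pics/s17c.png

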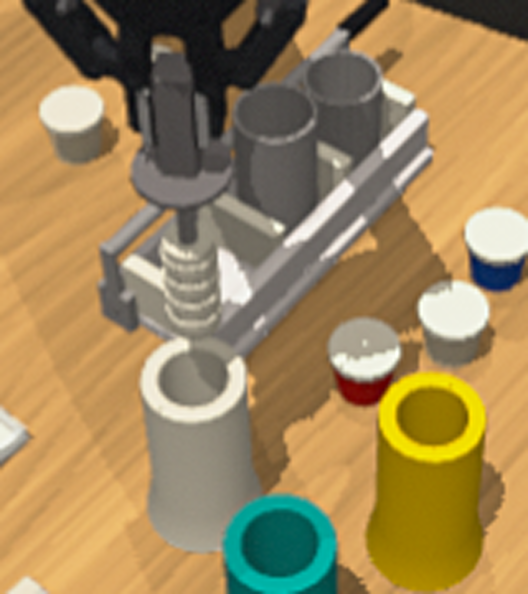

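The brush is just above the white stand. I'll fine-centre it before lowering.

>>> move_arm:
  linear:
    - [0.001,-0.003,-0.004]
    - [0.0005,-0.002,-0.006]
    - [0,0,-0.006]
    - [0,0,0]
    - [0,0,0]
  twist:
    - [0,0,-0.2]
    - [0,0,0]
    - [0,0,0]
    - [0,0,0]
    - [0,0,0]

```text
time: 40.48
eef_pos: [0.6718, -0.1987, 0.3104]
tcp_rot: [0.467, 0.884, 0.001, 0.004]
contact_force: [0.4, 0.4, -0.8]
opening: 0.227
```

```bash
python3 - <<'E'
from h import *
d(.6706,-.1972,.23,34.3)
E
```

```text
t 40.48 pos [ 0.6718 -0.1987  0.3104] yaw 34.28 tilt fix [0.12 0.41 0.  ] delta mm [ -1.2   1.5 -80.4] dyaw 0.02 F [ 0.4  0.4 -0.8] op 0.227
```

>>> move_arm:
  linear:
    - [-0.001,0.001,-0.006]
    - [0,0.0005,-0.008]
    - [0,0,-0.01]
    - [0,0,-0.01]
    - [0,0,-0.006]
    - [0,0,0]
    - [0,0,0]
  twist:
    - [0.1,0.4,0]
    - [0,0,0]
    - [0,0,0]
    - [0,0,0]
    - [0,0,0]
    - [0,0,0]
    - [0,0,0]

```text
time: 41.07
eef_pos: [0.6699, -0.1967, 0.2642]
tcp_rot: [0.467, 0.884, -0.0, -0.002]
contact_force: [0.0, -0.5, -0.9]
opening: 0.229
```

```bash
python3 - <<'E'
from h import *
d(.6706,-.1972,.23,34.3)
E
```

```text
t 41.07 pos [ 0.6699 -0.1967  0.2642] yaw 34.28 tilt fix [-0.07 -0.19 -0.  ] delta mm [  0.7  -0.5 -34.2] dyaw 0.02 F [ 0.  -0.5 -0.9] op 0.229
```

The tip is inside the stand with no side force. I'll continue down.

>>> move_arm:
  linear:
    - [0,0,-0.008]
    - [0.0005,0,-0.012]
    - [0,0,-0.014]
    - [0,0,-0.014]
    - [0,0,-0.01]
    - [0,0,-0.005]
    - [0,0,0]
    - [0,0,0]
  twist:
    - [0,0,0]
    - [0,0,0]
    - [0,0,0]
    - [0,0,0]
    - [0,0,0]
    - [0,0,0]
    - [0,0,0]
    - [0,0,0]

```text
time: 41.73
eef_pos: [0.6697, -0.1964, 0.1936]
tcp_rot: [0.467, 0.884, -0.0, -0.002]
contact_force: [0.4, 0.5, -0.7]
opening: 0.229
```

```bash
python3 - <<'E'
from h import *
d(.6706,-.1972,.164,34.3)
E
```

```text
t 41.73 pos [ 0.6697 -0.1964  0.1936] yaw 34.28 tilt fix [-0.09 -0.25 -0.  ] delta mm [  0.9  -0.8 -29.6] dyaw 0.02 F [ 0.4  0.5 -0.7] op 0.229
```

>>> move_arm:
  linear:
    - [0.0005,-0.0005,-0.006]
    - [0,0,-0.008]
    - [0,0,-0.007]
    - [0,0,-0.004]
    - [0,0,-0.002]
    - [0,0,0]
    - [0,0,0]
  twist:
    - [0,0,0]
    - [0,0,0]
    - [0,0,0]
    - [0,0,0]
    - [0,0,0]
    - [0,0,0]
    - [0,0,0]

```text
time: 42.32
eef_pos: [0.6714, -0.1974, 0.1659]
tcp_rot: [0.467, 0.884, -0.0, -0.0]
contact_force: [0.1, 1.4, -1.4]
opening: 0.223
```

```bash
python3 - <<'E'
from h import *
d(.6706,-.1972,.164,34.3)
E
```

```text
t 42.32 pos [ 0.6714 -0.1974  0.1659] yaw 34.28 tilt fix [ 0.   -0.04  0.  ] delta mm [-0.8  0.2 -1.9] dyaw 0.02 F [ 0.1  1.4 -1.4] op 0.223
```

>>> move_arm:
  linear:
    - [0,0,-0.001]
    - [0,0,-0.001]
    - [0,0,0]
  twist:
    - [0,0,0]
    - [0,0,0]
    - [0,0,0]

```text
time: 42.57
eef_pos: [0.6718, -0.1976, 0.1646]
tcp_rot: [0.467, 0.884, -0.0, 0.0]
contact_force: [0.3, 0.1, -0.9]
opening: 0.222
```

```bash
python3 - <<'E'
from h import *
d(.6706,-.1972,.164,34.3)
E
```

```text
t 42.57 pos [ 0.6718 -0.1976  0.1646] yaw 34.28 tilt fix [0.04 0.03 0.  ] delta mm [-1.2  0.4 -0.6] dyaw 0.02 F [ 0.3  0.1 -0.9] op 0.222
```

>>> move_arm:
  linear:
    - [-0.0005,0,-0.001]
    - [0,0,0]
    - [0,0,0]
    - [0,0,0]
    - [0,0,0]
    - [0,0,0]
  twist:
    - [0,0,0]
    - [0,0,0]
    - [0,0,0]
    - [0,0,0]
    - [0,0,0]
    - [0,0,0]
  grip: 1

```text
time: 43.07
eef_pos: [0.6724, -0.1981, 0.1661]
tcp_rot: [0.467, 0.884, -0.0, 0.003]
contact_force: [-0.1, -0.0, -0.4]
opening: 1.004
```

>>> move_arm:
  linear:
    - [0,0,0.01]
    - [0,0,0.02]
    - [0,0,0.03]
    - [0,0,0.03]
    - [0,0,0.025]
    - [0,0,0.015]
    - [0,0,0]
    - [0,0,0]
  twist:
    - [0,0,0]
    - [0,0,0]
    - [0,0,0]
    - [0,0,0]
    - [0,0,0]
    - [0,0,0]
    - [0,0,0]
    - [0,0,0]

```text
time: 43.73
eef_pos: [0.6702, -0.1971, 0.3049]
tcp_rot: [0.467, 0.884, -0.0, 0.002]
contact_force: [-0.6, -1.3, -0.1]
opening: 0.996
```

```bash
python3 - <<'E'
from h import *
d(.517,.145,.30,3.1)
c=snap('scene','s18')
i=cv2.imread('pics/s18.png');cv2.imwrite('pics/s18c.png',cv2.resize(i[180:390,220:440],None,fx=2.8,fy=2.8,interpolation=cv2.INTER_CUBIC))
E
```

```text
t 43.73 pos [ 0.6702 -0.1971  0.3049] yaw 34.28 tilt fix [0.11 0.19 0.  ] delta mm [-153.2  342.1   -4.9] dyaw -31.18 F [-0.6 -1.3 -0.1] op 0.996
```

View pics/s18c.png

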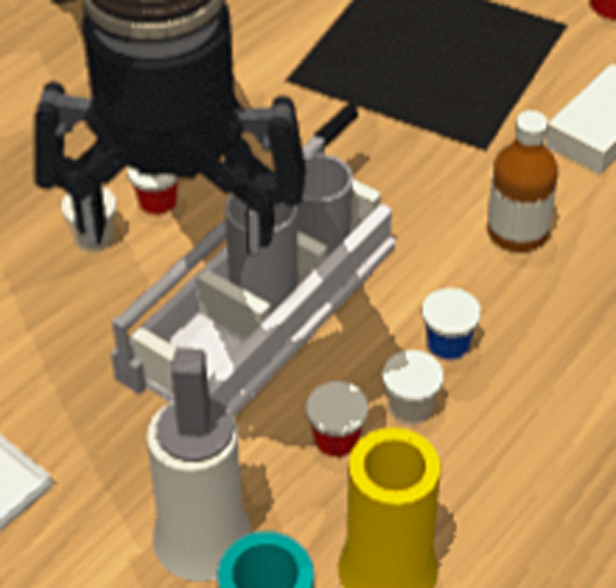

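The brush hangs upright in the white stand with its guard disc on the rim. Next I'll go to the lever handle.

>>> move_arm:
  linear:
    - [-0.005,0.01,0]
    - [-0.009,0.02,0]
    - [-0.011,0.024,0]
    - [-0.011,0.024,0]
    - [-0.011,0.024,0]
    - [-0.011,0.024,0]
    - [-0.011,0.024,0]
    - [-0.011,0.024,0]
    - [-0.011,0.024,0]
    - [-0.011,0.024,0]
    - [-0.011,0.024,-0.003]
    - [-0.011,0.024,-0.003]
    - [-0.01,0.022,-0.003]
    - [-0.008,0.02,-0.003]
    - [-0.006,0.016,0]
    - [-0.004,0.01,0]
    - [-0.002,0.004,0]
    - [0,0,0]
    - [0,0,0]
  twist:
    - [0,0,-2]
    - [0,0,-2]
    - [0,0,-2]
    - [0,0,-2]
    - [0,0,-2]
    - [0,0,-2]
    - [0,0,-2]
    - [0,0,-2]
    - [0,0,-2]
    - [0,0,-2]
    - [0,0,-2]
    - [0,0,-2]
    - [0,0,-2]
    - [0,0,-2]
    - [0,0,-2]
    - [0,0,-1]
    - [0,0,0]
    - [0,0,0]
    - [0,0,0]

```text
time: 45.37
eef_pos: [0.4913, 0.159, 0.2536]
tcp_rot: [0.697, 0.716, -0.013, -0.024]
contact_force: [-0.2, -0.5, -0.0]
opening: 1.001
```

```bash
python3 - <<'E'
from h import *
d(.517,.145,.20,3.1)
E
```

```text
t 45.37 pos [0.4913 0.159  0.2536] yaw 1.57 tilt fix [-0.79 -3.01 -0.  ] delta mm [ 25.7 -14.  -53.6] dyaw 1.53 F [-0.2 -0.5 -0. ] op 1.001
```

>>> move_arm:
  linear:
    - [0.008,-0.004,-0.01]
    - [0.008,-0.004,-0.015]
    - [0.006,-0.004,-0.015]
    - [0.002,-0.002,-0.01]
    - [0,0,0]
    - [0,0,0]
  twist:
    - [-0.4,-1.2,1]
    - [-0.4,-1.2,0.5]
    - [0,-0.6,0]
    - [0,0,0]
    - [0,0,0]
    - [0,0,0]

```text
time: 45.87
eef_pos: [0.5175, 0.1403, 0.2005]
tcp_rot: [0.689, 0.725, -0.001, 0.001]
contact_force: [0.6, 0.1, 0.4]
opening: 1.0
```

```bash
python3 - <<'E'
from h import *
d(.517,.145,.063,3.1)
c=snap('wrist','w19')
E
```

```text
t 45.87 pos [0.5175 0.1403 0.2005] yaw 2.95 tilt fix [0.18 0.03 0.  ] delta mm [  -0.5    4.7 -137.5] dyaw 0.15 F [0.6 0.1 0.4] op 1.0
```

View pics/w19.png

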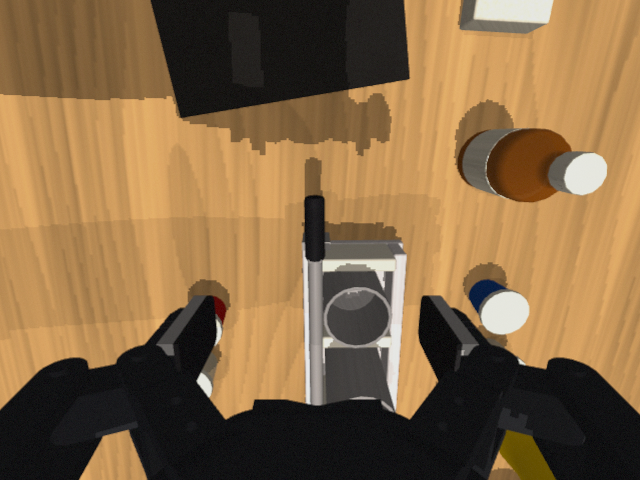

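The shut lever's handle is between the jaws, from (315,197) to (315,260). I'll go down.

>>> move_arm:
  linear:
    - [0,0.003,-0.012]
    - [0,0.002,-0.02]
    - [0,0,-0.022]
    - [0,0,-0.02]
    - [0,0,-0.012]
    - [0,0,-0.006]
    - [0,0,0]
    - [0,0,0]
  twist:
    - [0,0,0]
    - [0,0,0]
    - [0,0,0]
    - [0,0,0]
    - [0,0,0]
    - [0,0,0]
    - [0,0,0]
    - [0,0,0]

```text
time: 46.58
eef_pos: [0.5199, 0.1474, 0.1082]
tcp_rot: [0.688, 0.725, 0.003, 0.005]
contact_force: [0.3, -0.5, 0.9]
opening: 1.0
```

```bash
python3 - <<'E'
from h import *
d(.517,.146,.063,3.1)
E
```

```text
t 46.58 pos [0.5199 0.1474 0.1082] yaw 2.99 tilt fix [0.08 0.64 0.  ] delta mm [ -2.9  -1.4 -45.2] dyaw 0.11 F [ 0.3 -0.5  0.9] op 1.0
```

>>> move_arm:
  linear:
    - [-0.002,-0.0005,-0.008]
    - [-0.001,-0.0005,-0.012]
    - [0,0,-0.012]
    - [0,0,-0.007]
    - [0,0,-0.003]
    - [0,0,0]
    - [0,0,0]
  twist:
    - [0,0.6,0]
    - [0,0,0]
    - [0,0,0]
    - [0,0,0]
    - [0,0,0]
    - [0,0,0]
    - [0,0,0]

```text
time: 47.17
eef_pos: [0.5184, 0.1467, 0.0647]
tcp_rot: [0.688, 0.725, 0.001, 0.002]
contact_force: [-0.2, 0.5, 0.1]
opening: 1.0
```

```bash
python3 - <<'E'
from h import *
d(.517,.146,.063,3.1)
E
```

```text
t 47.17 pos [0.5184 0.1467 0.0647] yaw 3.0 tilt fix [0.05 0.3  0.  ] delta mm [-1.4 -0.7 -1.7] dyaw 0.1 F [-0.2  0.5  0.1] op 1.0
```

>>> move_arm:
  linear:
    - [-0.0015,0,-0.002]
    - [0,0,0]
    - [0,0,0]
    - [0,0,0]
    - [0,0,0]
    - [0,0,0]
    - [0,0,0]
    - [0,0,0]
  twist:
    - [0,0.3,0]
    - [0,0,0]
    - [0,0,0]
    - [0,0,0]
    - [0,0,0]
    - [0,0,0]
    - [0,0,0]
    - [0,0,0]
  grip: 0
  force: 25

```text
time: 47.83
eef_pos: [0.5156, 0.1466, 0.0641]
tcp_rot: [0.688, 0.726, -0.002, -0.001]
contact_force: [1.5, -0.0, -2.2]
opening: 0.177
```

```bash
python3 - <<'E'
from h import *
d(.517,.146,.063,3.1)
E
```

```text
t 47.83 pos [0.5156 0.1466 0.0641] yaw 3.06 tilt fix [ 0.09 -0.28  0.  ] delta mm [ 1.4 -0.6 -1.1] dyaw 0.04 F [ 1.5 -0.  -2.2] op 0.177
```

>>> move_arm:
  linear:
    - [-0.005,-0.0003,-0.0003]
    - [-0.006,-0.0003,-0.001]
    - [-0.006,-0.0003,-0.002]
    - [-0.006,-0.0003,-0.003]
    - [0,0,0]
  twist:
    - [0,0,0]
    - [0,0,0]
    - [0,0,0]
    - [0,0,0]
    - [0,0,0]

```text
time: 48.25
eef_pos: [0.5088, 0.1462, 0.0644]
tcp_rot: [0.688, 0.725, 0.017, 0.015]
contact_force: [0.5, 0.7, -9.2]
opening: 0.176
```

```bash
cat >>h.py <<'E'
def lev2(x0=.5156,z0=.0641-.05):
    p=np.array(get_state()['eef_pos']); dx=(p[0]-x0)/.9985; dz=p[2]-z0
    a=np.arctan2(-dx,dz);print('lever a',a.round(3),'r',np.hypot(dx,dz).round(4)); return a
E
python3 - <<'E'
from h import *
d(.517,.146,.063,3.1);lev2()
E
```

```text
t 48.25 pos [0.5088 0.1462 0.0644] yaw 3.04 tilt fix [-0.15  2.59  0.  ] delta mm [ 8.2 -0.2 -1.4] dyaw 0.06 F [ 0.5  0.7 -9.2] op 0.176
lever a 0.136 r 0.0507
```

>>> move_arm:
  linear:
    - [-0.007,-0.0003,-0.003]
    - [-0.008,-0.0003,-0.004]
    - [-0.009,-0.0004,-0.005]
    - [-0.009,-0.0004,-0.006]
    - [-0.008,-0.0004,-0.007]
    - [0,0,0]
  twist:
    - [0,1.2,0]
    - [0,1,0]
    - [0,0.5,0]
    - [0,0,0]
    - [0,0,0]
    - [0,0,0]

```text
time: 48.75
eef_pos: [0.4975, 0.1455, 0.0618]
tcp_rot: [0.687, 0.725, 0.028, 0.024]
contact_force: [3.5, 0.1, -18.0]
opening: 0.172
```

```bash
python3 - <<'E'
from h import *
d(.517,.146,.063,3.1);lev2()
E
```

```text
t 48.75 pos [0.4975 0.1455 0.0618] yaw 3.07 tilt fix [-0.42  4.19  0.  ] delta mm [19.5  0.5  1.2] dyaw 0.03 F [  3.5   0.1 -18. ] op 0.172
lever a 0.362 r 0.051
```

>>> move_arm:
  linear:
    - [-0.005,-0.0003,-0.007]
    - [-0.006,-0.0003,-0.007]
    - [-0.007,-0.0003,-0.007]
    - [-0.007,-0.0003,-0.007]
    - [-0.006,-0.0003,-0.008]
    - [-0.006,-0.0003,-0.008]
  twist:
    - [0.2,2,0]
    - [0.2,2,0]
    - [0,2,0]
    - [0,1,0]
    - [0,1,0]
    - [0,0,0]
  force: 20

```text
time: 49.25
eef_pos: [0.474, 0.1444, 0.0379]
tcp_rot: [0.687, 0.726, -0.013, -0.025]
contact_force: [-0.1, -1.0, 8.3]
opening: 0.176
```

```bash
python3 - <<'E'
from h import *
d(.517,.146,.063,3.1);lev2()
E
```

```text
t 49.25 pos [0.474  0.1444 0.0379] yaw 3.21 tilt fix [-0.88 -3.06 -0.  ] delta mm [43.   1.6 25.1] dyaw -0.11 F [-0.1 -1.   8.3] op 0.176
lever a 1.052 r 0.048
```

>>> move_arm:
  linear:
    - [-0.002,0,-0.004]
    - [-0.002,0,-0.005]
    - [-0.001,0,-0.005]
    - [0,0,-0.002]
    - [0,0,0]
  twist:
    - [-0.4,-1.5,0]
    - [-0.4,-1,0]
    - [0,0,0]
    - [0,0,0]
    - [0,0,0]

```text
time: 49.67
eef_pos: [0.4689, 0.1438, 0.0261]
tcp_rot: [0.687, 0.727, -0.006, -0.006]
contact_force: [0.3, -0.1, 0.6]
opening: 0.178
```

```bash
python3 - <<'E'
from h import *
d(.517,.146,.063,3.1);lev2()
c=snap('scene','s20')
i=cv2.imread('pics/s20.png');cv2.imwrite('pics/s20c.png',cv2.resize(i[180:345,220:440],None,fx=3.5,fy=3.5,interpolation=cv2.INTER_CUBIC))
E
```

```text
t 49.67 pos [0.4689 0.1438 0.0261] yaw 3.25 tilt fix [ 0.05 -0.99  0.  ] delta mm [48.1  2.2 36.9] dyaw -0.15 F [ 0.3 -0.1  0.6] op 0.178
lever a 1.32 r 0.0483
```

View pics/s20c.png

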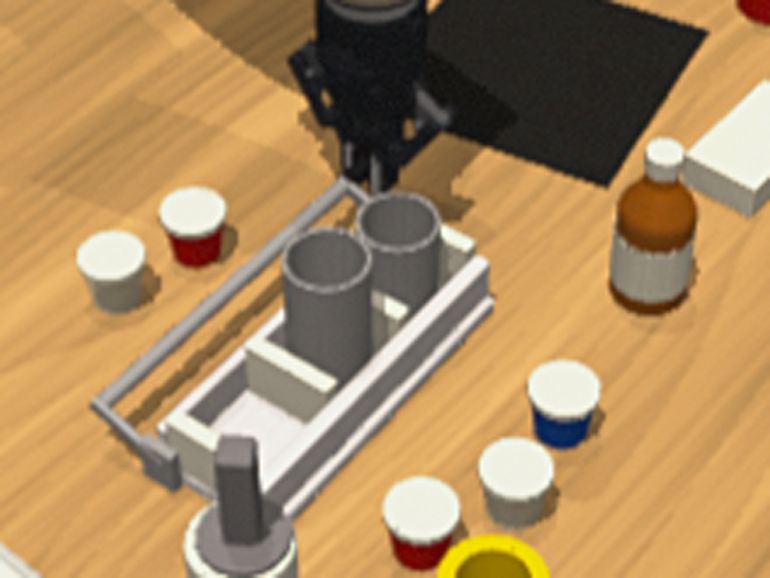

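The lever is open, at about 1.3 rad. I'll release, lift, and measure the tray.

>>> move_arm:
  linear:
    - [0,0,0]
    - [0,0,0]
    - [0,0,0]
    - [0,0,0]
    - [0,0,0]
  twist:
    - [0,0,0]
    - [0,0,0]
    - [0,0,0]
    - [0,0,0]
    - [0,0,0]
  grip: 1

```text
time: 50.13
eef_pos: [0.4661, 0.1438, 0.0239]
tcp_rot: [0.687, 0.726, -0.009, -0.009]
contact_force: [-0.2, 0.6, 0.3]
opening: 0.871
```

>>> move_arm:
  linear:
    - [0,0,0.012]
    - [0,0,0.022]
    - [0,0,0.03]
    - [0,0,0.03]
    - [0,0,0.03]
    - [0.008,-0.005,0.015]
    - [0.014,-0.01,0.005]
    - [0.016,-0.013,0]
    - [0.018,-0.014,0]
    - [0.014,-0.012,0]
    - [0.01,-0.008,0]
    - [0.004,-0.004,0]
    - [0,0,0]
    - [0,0,0]
  twist:
    - [0,-0.5,0]
    - [0,-0.5,0]
    - [0,0,0]
    - [0,0,0]
    - [0,0,0]
    - [0,0,0]
    - [0,0,0]
    - [0,0,0]
    - [0,0,0]
    - [0,0,0]
    - [0,0,0]
    - [0,0,0]
    - [0,0,0]
    - [0,0,0]

```text
time: 51.3
eef_pos: [0.5464, 0.0754, 0.1715]
tcp_rot: [0.687, 0.727, -0.007, -0.008]
contact_force: [-0.5, 0.2, 0.2]
opening: 1.0
```

```bash
python3 - <<'E'
from h import *
d(.557,.070,.062,3.1)
c=snap('wrist','w21')
t=load('top0')
print(onz(t,[(437,259.5),(521,259),(524,344),(440,345)],.014).round(3), onz(t,[(437,259.5),(521,259),(524,344),(440,345)],.014).mean(0))
E
```

```text
t 51.3 pos [0.5464 0.0754 0.1715] yaw 3.24 tilt fix [-0.01 -1.2  -0.  ] delta mm [  10.6   -5.4 -109.5] dyaw -0.14 F [-0.5  0.2  0.2] op 1.0
[[ 0.553 -0.234  0.014]
 [ 0.55  -0.446  0.014]
 [ 0.342 -0.44   0.014]
 [ 0.347 -0.232  0.014]] [ 0.44785897 -0.33796343  0.014     ]
```

View pics/w21.png

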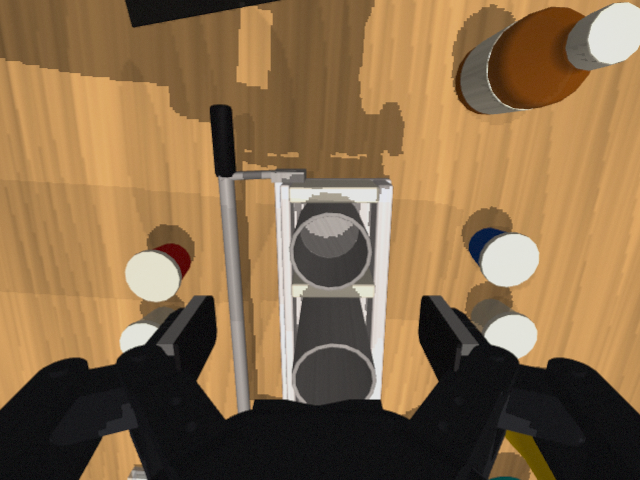

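```bash
python3 - <<'E'
from h import *
c=load('w21')
print(onz(c,[[331,249]],.087).round(4),onz(c,[[334,383]],.117).round(4))
d(.5565,.071,.062,3.1)
E
```

```text
[[0.5542 0.0768 0.087 ]] [[ 0.5612 -0.0051  0.117 ]]
t 51.35 pos [0.5462 0.0755 0.1714] yaw 3.25 tilt fix [-0.01 -1.21 -0.  ] delta mm [  10.3   -4.5 -109.4] dyaw -0.15 F [-0.4 -0.2  0.1] op 1.0
```

>>> move_arm:
  linear:
    - [0.004,-0.002,0]
    - [0.004,-0.002,-0.005]
    - [0.002,-0.001,-0.012]
    - [0,0,-0.014]
    - [0,0,-0.014]
    - [0,0,-0.008]
    - [0,0,0]
    - [0,0,0]
  twist:
    - [0,-0.6,0]
    - [0,-0.5,0]
    - [0,0,0]
    - [0,0,0]
    - [0,0,0]
    - [0,0,0]
    - [0,0,0]
    - [0,0,0]

```text
time: 52.02
eef_pos: [0.5536, 0.0729, 0.1119]
tcp_rot: [0.685, 0.728, -0.001, -0.001]
contact_force: [-0.3, 0.1, -0.6]
opening: 1.004
```

```bash
python3 - <<'E'
from h import *
d(.5565,.070,.062,3.1)
E
```

```text
t 52.02 pos [0.5536 0.0729 0.1119] yaw 3.48 tilt fix [-0.05 -0.18 -0.  ] delta mm [  2.9  -2.9 -49.9] dyaw -0.38 F [-0.3  0.1 -0.6] op 1.004
```

>>> move_arm:
  linear:
    - [0.001,0,-0.01]
    - [0.001,0,-0.013]
    - [0,0,-0.013]
    - [0,0,-0.008]
    - [0,0,-0.004]
    - [0,0,0]
    - [0,0,0]
  twist:
    - [0,0,-0.3]
    - [0,0,0]
    - [0,0,0]
    - [0,0,0]
    - [0,0,0]
    - [0,0,0]
    - [0,0,0]

```text
time: 52.6
eef_pos: [0.5569, 0.073, 0.0604]
tcp_rot: [0.687, 0.726, 0.0, -0.0]
contact_force: [0.4, 0.7, 0.7]
opening: 1.0
```

```bash
python3 - <<'E'
from h import *
d(.5565,.073,.062,3.1)
c=snap('wrist','w22')
E
```

```text
t 52.6 pos [0.5569 0.073  0.0604] yaw 3.16 tilt fix [-0.05 -0.   -0.  ] delta mm [-0.4 -0.   1.6] dyaw -0.06 F [0.4 0.7 0.7] op 1.0
```

View pics/w22.png

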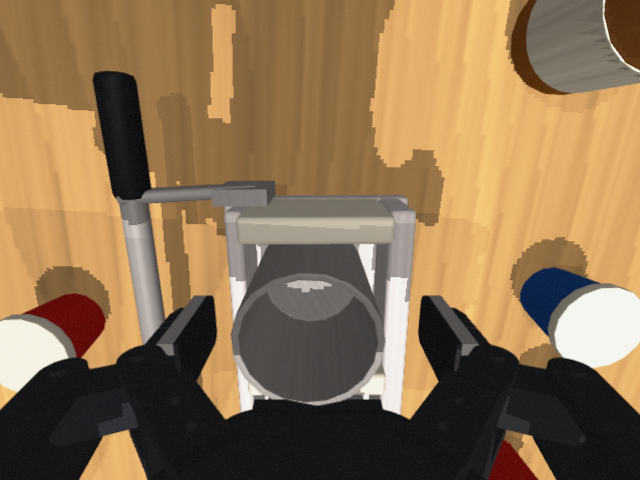

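The short beaker is between the pads with its rim at (309,340), about 3 mm towards the −x finger. I'll shift by that much and grip.

>>> move_arm:
  linear:
    - [-0.003,0,0.002]
    - [0,0,0]
  twist:
    - [0,0,0]
    - [0,0,0]

```text
time: 52.82
eef_pos: [0.5543, 0.073, 0.0635]
tcp_rot: [0.687, 0.726, 0.001, 0.0]
contact_force: [-0.1, -0.1, -0.2]
opening: 0.997
```

>>> move_arm:
  linear:
    - [0,0,0]
    - [0,0,0]
    - [0,0,0]
    - [0,0,0]
    - [0,0,0]
    - [0,0,0]
  twist:
    - [0,0,0]
    - [0,0,0]
    - [0,0,0]
    - [0,0,0]
    - [0,0,0]
    - [0,0,0]
  grip: 0
  force: 35

```text
time: 53.32
eef_pos: [0.5549, 0.0729, 0.0656]
tcp_rot: [0.687, 0.726, 0.002, 0.002]
contact_force: [-0.7, 0.1, 0.2]
opening: 0.643
```

```bash
python3 - <<'E'
from h import *
d(.448,-.338,.2,3.1)
E
```

```text
t 53.32 pos [0.5549 0.0729 0.0656] yaw 3.18 tilt fix [-0.02  0.26  0.  ] delta mm [-106.9 -410.9  134.4] dyaw -0.08 F [-0.7  0.1  0.2] op 0.643
```

>>> move_arm:
  linear:
    - [0,0,0.01]
    - [0,0,0.018]
    - [0,0,0.025]
    - [0,0,0.03]
    - [0,0,0.03]
    - [0,0,0.03]
    - [0,0,0.02]
    - [0,-0.006,0.01]
    - [-0.001,-0.012,0.003]
    - [-0.002,-0.018,0.002]
    - [-0.003,-0.02,0.002]
    - [-0.004,-0.022,0.002]
    - [-0.005,-0.022,0.002]
    - [-0.005,-0.022,0.002]
    - [-0.005,-0.022,0.002]
    - [-0.005,-0.022,0.002]
    - [-0.005,-0.022,0.002]
    - [-0.005,-0.022,0.002]
    - [-0.005,-0.018,0]
    - [-0.004,-0.01,0]
  twist:
    - [0,0,0]
    - [0,0,0]
    - [0,0,0]
    - [0,0,0]
    - [0,0,0]
    - [0,0,0]
    - [0,0,0]
    - [0,0,0]
    - [0,0,0]
    - [0,0,0]
    - [0,0,0]
    - [0,0,0]
    - [0,0,0]
    - [0,0,0]
    - [0,0,0]
    - [0,0,0]
    - [0,0,0]
    - [0,0,0]
    - [0,0,0]
    - [0,0,0]

```text
time: 54.98
eef_pos: [0.4887, -0.1812, 0.2524]
tcp_rot: [0.687, 0.727, -0.006, -0.011]
contact_force: [-0.3, -1.1, -2.3]
opening: 0.65
```

```bash
python3 - <<'E'
from h import *
d(.45,-.388,.2,3.1)
E
```

```text
t 54.98 pos [ 0.4887 -0.1812  0.2524] yaw 3.27 tilt fix [-0.36 -1.31 -0.  ] delta mm [ -38.7 -206.8  -52.4] dyaw -0.17 F [-0.3 -1.1 -2.3] op 0.65
```

>>> move_arm:
  linear:
    - [-0.002,-0.01,0]
    - [-0.003,-0.018,0]
    - [-0.003,-0.022,-0.002]
    - [-0.003,-0.022,-0.003]
    - [-0.003,-0.022,-0.004]
    - [-0.003,-0.022,-0.004]
    - [-0.003,-0.022,-0.004]
    - [-0.003,-0.02,-0.004]
    - [-0.003,-0.018,-0.004]
    - [-0.002,-0.014,0]
    - [-0.001,-0.008,0]
    - [0,-0.004,0]
    - [0,0,0]
    - [0,0,0]
  twist:
    - [-0.3,-1,0]
    - [0,-0.3,0]
    - [0,0,0]
    - [0,0,0]
    - [0,0,0]
    - [0,0,0]
    - [0,0,0]
    - [0,0,0]
    - [0,0,0]
    - [0,0,0]
    - [0,0,0]
    - [0,0,0]
    - [0,0,0]
    - [0,0,0]

```text
time: 56.15
eef_pos: [0.4395, -0.3982, 0.204]
tcp_rot: [0.691, 0.723, -0.001, -0.019]
contact_force: [-0.4, -0.4, -1.8]
opening: 0.645
```

```bash
python3 - <<'E'
from h import *
d(.45,-.388,.0586,3.1)
snap('wrist','w23')
E
```

```text
t 56.15 pos [ 0.4395 -0.3982  0.204 ] yaw 2.61 tilt fix [-1.42 -1.62 -0.  ] delta mm [  10.5   10.2 -145.4] dyaw 0.49 F [-0.4 -0.4 -1.8] op 0.645
```

View pics/w23.png

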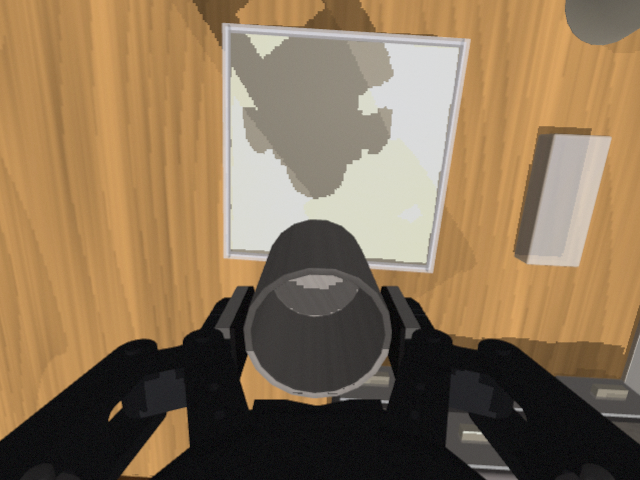

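The short beaker is held upright. The tray outline runs through (226,27), (466,40), (433,271) and (226,258). I'll check the tray bounds.

```bash
python3 - <<'E'
from h import *
c=load('w23')
q=onz(c,[(226,27),(466,40),(433,270),(226,257)],.014);print(q.round(3),q.mean(0).round(3))
E
```

```text
[[ 0.35  -0.235  0.014]
 [ 0.553 -0.237  0.014]
 [ 0.552 -0.443  0.014]
 [ 0.345 -0.441  0.014]] [ 0.45  -0.339  0.014]
```

>>> move_arm:
  linear:
    - [0.004,0.005,-0.01]
    - [0.004,0.005,-0.015]
    - [0.003,0.003,-0.016]
    - [0,0,-0.016]
    - [0,0,-0.012]
    - [0,0,-0.006]
    - [0,0,0]
    - [0,0,0]
  twist:
    - [-0.7,-0.8,0.5]
    - [-0.7,-0.8,0]
    - [0,0,0]
    - [0,0,0]
    - [0,0,0]
    - [0,0,0]
    - [0,0,0]
    - [0,0,0]

```text
time: 56.87
eef_pos: [0.455, -0.3795, 0.1312]
tcp_rot: [0.684, 0.729, 0.0, 0.004]
contact_force: [-0.3, -0.5, -1.2]
opening: 0.644
```

```bash
python3 - <<'E'
from h import *
d(.45,-.388,.0586,3.1)
E
```

```text
t 56.87 pos [ 0.455  -0.3795  0.1312] yaw 3.63 tilt fix [0.34 0.38 0.  ] delta mm [ -5.   -8.5 -72.6] dyaw -0.53 F [-0.3 -0.5 -1.2] op 0.644
```

>>> move_arm:
  linear:
    - [-0.002,-0.003,-0.008]
    - [-0.002,-0.003,-0.012]
    - [0,-0.001,-0.014]
    - [0,0,-0.014]
    - [0,0,-0.008]
    - [0,0,-0.003]
    - [0,0,0]
    - [0,0,0]
  twist:
    - [0.3,0.4,0]
    - [0,0,0]
    - [0,0,0]
    - [0,0,0]
    - [0,0,0]
    - [0,0,0]
    - [0,0,0]
    - [0,0,0]

```text
time: 57.53
eef_pos: [0.4516, -0.3912, 0.0714]
tcp_rot: [0.685, 0.729, -0.001, 0.004]
contact_force: [-0.7, 0.7, -2.1]
opening: 0.643
```

```bash
python3 - <<'E'
from h import *
d(.45,-.388,.0586,3.1)
E
```

```text
t 57.53 pos [ 0.4516 -0.3912  0.0714] yaw 3.56 tilt fix [0.4  0.22 0.  ] delta mm [ -1.6   3.2 -12.8] dyaw -0.46 F [-0.7  0.7 -2.1] op 0.643
```

>>> move_arm:
  linear:
    - [0,0.002,-0.005]
    - [0,0.001,-0.005]
    - [0,0,-0.002]
    - [0,0,0]
    - [0,0,0]
  twist:
    - [0.4,0.2,0]
    - [0,0,0]
    - [0,0,0]
    - [0,0,0]
    - [0,0,0]

```text
time: 57.95
eef_pos: [0.4527, -0.3892, 0.0606]
tcp_rot: [0.685, 0.729, -0.0, 0.002]
contact_force: [-0.9, -0.3, -2.3]
opening: 0.646
```

```bash
python3 - <<'E'
from h import *
d(.45,-.388,.0586,3.1)
E
```

```text
t 57.95 pos [ 0.4527 -0.3892  0.0606] yaw 3.57 tilt fix [0.15 0.16 0.  ] delta mm [-2.7  1.2 -2. ] dyaw -0.47 F [-0.9 -0.3 -2.3] op 0.646
```

>>> move_arm:
  linear:
    - [0,0,-0.002]
    - [0,0,-0.001]
    - [0,0,0]
    - [0,0,0]
  twist:
    - [0.1,0.1,0]
    - [0,0,0]
    - [0,0,0]
    - [0,0,0]

```text
time: 58.28
eef_pos: [0.4533, -0.39, 0.059]
tcp_rot: [0.685, 0.729, -0.0, 0.002]
contact_force: [-1.3, -0.1, -1.4]
opening: 0.647
```

```bash
python3 - <<'E'
from h import *
d(.45,-.388,.0586,3.1)
E
```

```text
t 58.28 pos [ 0.4533 -0.39    0.059 ] yaw 3.6 tilt fix [0.16 0.11 0.  ] delta mm [-3.3  2.  -0.4] dyaw -0.5 F [-1.3 -0.1 -1.4] op 0.647
```

>>> move_arm:
  linear:
    - [0,0,-0.0005]
    - [0,0,0]
    - [0,0,0]
    - [0,0,0]
    - [0,0,0]
    - [0,0,0]
  twist:
    - [0,0,0]
    - [0,0,0]
    - [0,0,0]
    - [0,0,0]
    - [0,0,0]
    - [0,0,0]
  grip: 1

```text
time: 58.78
eef_pos: [0.4545, -0.3912, 0.0601]
tcp_rot: [0.685, 0.729, -0.0, 0.004]
contact_force: [-0.5, -1.2, -0.2]
opening: 0.997
```

>>> move_arm:
  linear:
    - [0,0,0.01]
    - [0,0,0.02]
    - [0,0,0.03]
    - [0,0,0.03]
    - [0,0,0.03]
    - [0,0.008,0.02]
    - [0.003,0.014,0.01]
    - [0.005,0.018,0]
    - [0.006,0.02,0]
    - [0.006,0.022,0]
    - [0.006,0.022,0]
    - [0.006,0.022,0]
    - [0.006,0.022,0]
    - [0.006,0.022,0]
    - [0.006,0.022,0]
    - [0.006,0.022,0]
    - [0.006,0.022,0]
    - [0.006,0.022,0]
    - [0.006,0.022,0]
    - [0.005,0.016,0]
  twist:
    - [0,0,0]
    - [0,0,0]
    - [0,0,0]
    - [0,0,0]
    - [0,0,0]
    - [0,0,0]
    - [0,0,0]
    - [0,0,0]
    - [0,0,0]
    - [0,0,0]
    - [0,0,0]
    - [0,0,0]
    - [0,0,0]
    - [0,0,0]
    - [0,0,0]
    - [0,0,0]
    - [0,0,0]
    - [0,0,0]
    - [0,0,0]
    - [0,0,0]

```text
time: 60.45
eef_pos: [0.534, -0.0843, 0.2372]
tcp_rot: [0.687, 0.726, 0.001, 0.014]
contact_force: [0.2, 0.4, -0.3]
opening: 0.998
```

```bash
python3 - <<'E'
from h import *
d(.561,-.005,.20,3.1)
E
```

```text
t 60.45 pos [ 0.534  -0.0843  0.2372] yaw 3.14 tilt fix [1.01 1.23 0.  ] delta mm [ 27.   79.3 -37.2] dyaw -0.04 F [ 0.2  0.4 -0.3] op 0.998
```

>>> move_arm:
  linear:
    - [0.004,0.012,0]
    - [0.005,0.014,-0.002]
    - [0.005,0.014,-0.005]
    - [0.004,0.013,-0.008]
    - [0.003,0.01,-0.01]
    - [0.002,0.005,-0.008]
    - [0.001,0.002,-0.004]
    - [0,0,0]
    - [0,0,0]
  twist:
    - [0.5,0.6,0]
    - [0.4,0.5,0]
    - [0,0,0]
    - [0,0,0]
    - [0,0,0]
    - [0,0,0]
    - [0,0,0]
    - [0,0,0]
    - [0,0,0]

```text
time: 61.2
eef_pos: [0.5603, -0.0082, 0.203]
tcp_rot: [0.686, 0.727, 0.001, 0.002]
contact_force: [0.2, -0.5, 0.1]
opening: 0.999
```

```bash
python3 - <<'E'
from h import *
d(.561,-.005,.0765,3.1)
snap('scene','s24');snap('top','t24')
snap('wrist','w24')
E
```

```text
t 61.2 pos [ 0.5603 -0.0082  0.203 ] yaw 3.35 tilt fix [0.11 0.26 0.  ] delta mm [   0.7    3.2 -126.5] dyaw -0.25 F [ 0.2 -0.5  0.1] op 0.999
```

View pics/s24.png

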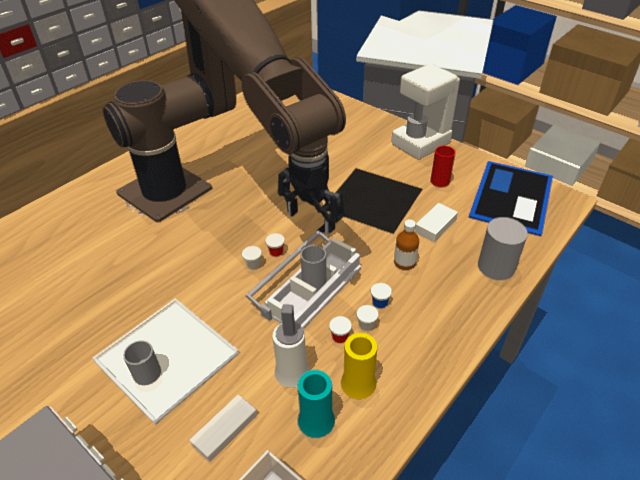

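View pics/w24.png

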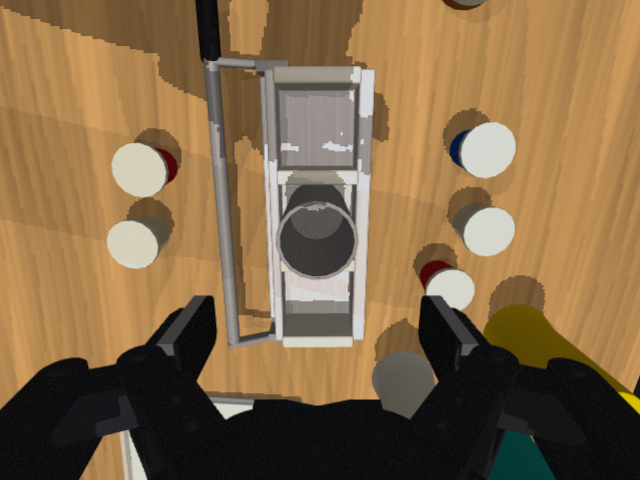

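The short beaker stands in the tray at (143,362) in the scene view. The tall one's rim is at (317,240) in the wrist view.

```bash
python3 - <<'E'
from h import *
c=load('w24');print(onz(c,[[317,240]],.117).round(4))
E
```

```text
[[ 0.5607 -0.002   0.117 ]]
```

>>> move_arm:
  linear:
    - [0,0.002,-0.01]
    - [0,0.001,-0.016]
    - [0,0,-0.018]
    - [0,0,-0.016]
    - [0,0,-0.01]
    - [0,0,-0.005]
    - [0,0,0]
    - [0,0,0]
  twist:
    - [0,0.2,-0.2]
    - [0,0,0]
    - [0,0,0]
    - [0,0,0]
    - [0,0,0]
    - [0,0,0]
    - [0,0,0]
    - [0,0,0]

```text
time: 62.02
eef_pos: [0.5616, -0.0078, 0.1267]
tcp_rot: [0.689, 0.724, 0.001, 0.004]
contact_force: [0.1, 0.4, 1.3]
opening: 1.003
```

```bash
python3 - <<'E'
from h import *
d(.5602,-.0045,.0765,3.1)
E
```

```text
t 62.02 pos [ 0.5616 -0.0078  0.1267] yaw 2.82 tilt fix [0.21 0.45 0.  ] delta mm [ -1.4   3.3 -50.2] dyaw 0.28 F [0.1 0.4 1.3] op 1.003
```

>>> move_arm:
  linear:
    - [-0.001,0.003,-0.008]
    - [0,0.001,-0.013]
    - [0,0,-0.014]
    - [0,0,-0.009]
    - [0,0,-0.004]
    - [0,0,0]
    - [0,0,0]
  twist:
    - [0.2,0.4,0.2]
    - [0,0,0]
    - [0,0,0]
    - [0,0,0]
    - [0,0,0]
    - [0,0,0]
    - [0,0,0]

```text
time: 62.6
eef_pos: [0.5627, -0.0033, 0.0775]
tcp_rot: [0.688, 0.726, 0.002, 0.002]
contact_force: [-0.5, 0.0, 0.4]
opening: 1.001
```

```bash
python3 - <<'E'
from h import *
d(.5605,-.004,.0765,3.1)
snap('wrist','w25')
E
```

```text
t 62.6 pos [ 0.5627 -0.0033  0.0775] yaw 3.05 tilt fix [0.04 0.36 0.  ] delta mm [-2.2 -0.7 -1. ] dyaw 0.05 F [-0.5  0.   0.4] op 1.001
```

View pics/w25.png

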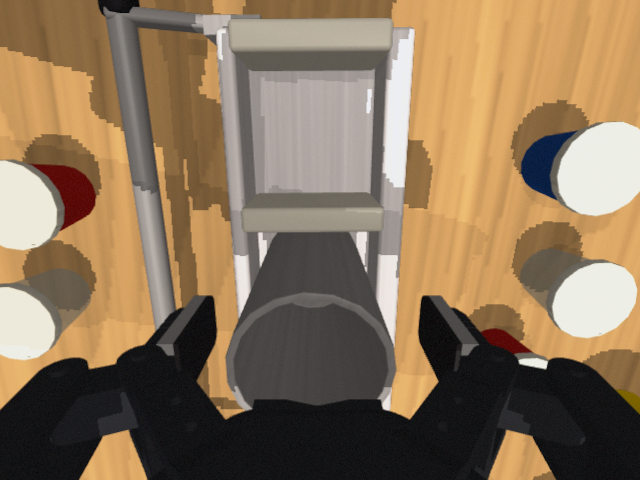

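The tall beaker is between the pads, with its rim spanning columns 228–396 and its far edge at row 294. That is close to the first grasp, so I'll grip after a 2 mm shift.

>>> move_arm:
  linear:
    - [-0.002,-0.0005,-0.001]
    - [0,0,0]
  twist:
    - [0,0.3,0]
    - [0,0,0]

```text
time: 62.82
eef_pos: [0.5612, -0.004, 0.0774]
tcp_rot: [0.688, 0.726, 0.0, 0.001]
contact_force: [-1.1, 0.5, -0.3]
opening: 1.0
```

>>> move_arm:
  linear:
    - [0,0,0]
    - [0,0,0]
    - [0,0,0]
    - [0,0,0]
    - [0,0,0]
    - [0,0,0]
  twist:
    - [0,0,0]
    - [0,0,0]
    - [0,0,0]
    - [0,0,0]
    - [0,0,0]
    - [0,0,0]
  grip: 0
  force: 35

```text
time: 63.32
eef_pos: [0.5616, -0.0042, 0.079]
tcp_rot: [0.688, 0.726, 0.001, 0.002]
contact_force: [-0.8, 0.4, 0.4]
opening: 0.656
```

```bash
python3 - <<'E'
from h import *
d(.45,-.29,.22,3.1)
E
```

```text
t 63.32 pos [ 0.5616 -0.0042  0.079 ] yaw 3.05 tilt fix [0.09 0.22 0.  ] delta mm [-111.6 -285.8  141. ] dyaw 0.05 F [-0.8  0.4  0.4] op 0.656
```

>>> move_arm:
  linear:
    - [0,0,0.01]
    - [0,0,0.018]
    - [0,0,0.025]
    - [0,0,0.028]
    - [0,0,0.028]
    - [0,0,0.02]
    - [-0.002,-0.006,0.008]
    - [-0.005,-0.012,0.002]
    - [-0.006,-0.017,0.002]
    - [-0.007,-0.019,0.002]
    - [-0.007,-0.019,0.002]
    - [-0.007,-0.019,0.002]
    - [-0.007,-0.019,0.002]
    - [-0.007,-0.019,0.002]
    - [-0.007,-0.019,0.002]
    - [-0.007,-0.019,0.002]
    - [-0.007,-0.019,0.002]
    - [-0.007,-0.018,0]
    - [-0.005,-0.013,0]
    - [-0.003,-0.006,0]
  twist:
    - [0,0,0]
    - [0,0,0]
    - [0,0,0]
    - [0,0,0]
    - [0,0,0]
    - [0,0,0]
    - [0,0,0]
    - [0,0,0]
    - [0,0,0]
    - [0,0,0]
    - [0,0,0]
    - [0,0,0]
    - [0,0,0]
    - [0,0,0]
    - [0,0,0]
    - [0,0,0]
    - [0,0,0]
    - [0,0,0]
    - [0,0,0]
    - [0,0,0]

```text
time: 64.98
eef_pos: [0.4538, -0.2418, 0.225]
tcp_rot: [0.688, 0.726, -0.007, -0.014]
contact_force: [-0.1, -0.3, -1.3]
opening: 0.657
```

```bash
python3 - <<'E'
from h import *
d(.45,-.288,.2,3.1)
E
```

```text
t 64.98 pos [ 0.4538 -0.2418  0.225 ] yaw 3.04 tilt fix [-0.53 -1.65 -0.  ] delta mm [ -3.8 -46.2 -25. ] dyaw 0.06 F [-0.1 -0.3 -1.3] op 0.657
```

>>> move_arm:
  linear:
    - [0,-0.006,0]
    - [0,-0.01,-0.002]
    - [0,-0.01,-0.005]
    - [0,-0.009,-0.006]
    - [0,-0.007,-0.006]
    - [0,-0.003,-0.004]
    - [0,0,0]
    - [0,0,0]
  twist:
    - [-0.3,-0.8,0]
    - [-0.2,-0.8,0]
    - [0,0,0]
    - [0,0,0]
    - [0,0,0]
    - [0,0,0]
    - [0,0,0]
    - [0,0,0]

```text
time: 65.65
eef_pos: [0.4509, -0.2907, 0.1944]
tcp_rot: [0.689, 0.725, 0.001, -0.003]
contact_force: [0.2, 0.1, -1.2]
opening: 0.658
```

```bash
python3 - <<'E'
from h import *
d(.45,-.288,.072,3.1)
snap('scene','s26');snap('top','t26')
E
```

```text
t 65.65 pos [ 0.4509 -0.2907  0.1944] yaw 2.94 tilt fix [-0.32 -0.23 -0.  ] delta mm [  -0.9    2.7 -122.4] dyaw 0.16 F [ 0.2  0.1 -1.2] op 0.658
```

View pics/s26.png

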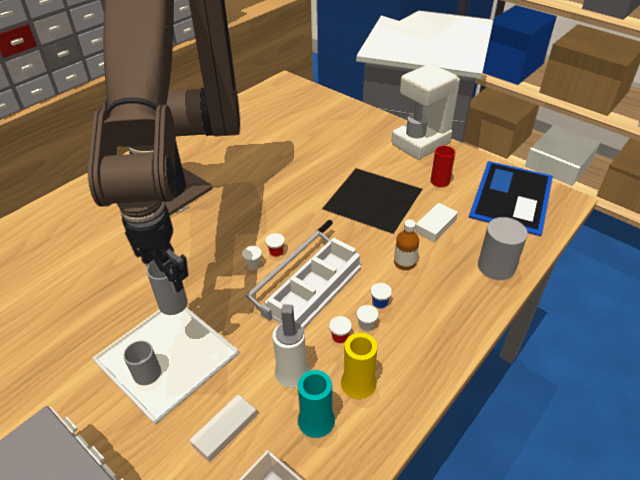

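The tall beaker is held above the tray at (170,285), and the short one is still at (143,362). I'll lower it.

>>> move_arm:
  linear:
    - [0,0.002,-0.01]
    - [0,0.001,-0.016]
    - [0,0,-0.018]
    - [0,0,-0.016]
    - [0,0,-0.01]
    - [0,0,-0.005]
    - [0,0,0]
    - [0,0,0]
  twist:
    - [-0.3,-0.2,0]
    - [0,0,0]
    - [0,0,0]
    - [0,0,0]
    - [0,0,0]
    - [0,0,0]
    - [0,0,0]
    - [0,0,0]

```text
time: 66.42
eef_pos: [0.4546, -0.2864, 0.1223]
tcp_rot: [0.687, 0.727, 0.0, 0.005]
contact_force: [0.5, -0.1, -2.4]
opening: 0.659
```

```bash
python3 - <<'E'
from h import *
d(.45,-.288,.072,3.1)
E
```

```text
t 66.42 pos [ 0.4546 -0.2864  0.1223] yaw 3.25 tilt fix [0.38 0.45 0.  ] delta mm [ -4.6  -1.6 -50.3] dyaw -0.15 F [ 0.5 -0.1 -2.4] op 0.659
```

>>> move_arm:
  linear:
    - [-0.002,-0.001,-0.007]
    - [-0.001,0,-0.01]
    - [0,0,-0.012]
    - [0,0,-0.008]
    - [0,0,-0.004]
    - [0,0,0]
    - [0,0,0]
  twist:
    - [0.3,0.4,0]
    - [0,0,0]
    - [0,0,0]
    - [0,0,0]
    - [0,0,0]
    - [0,0,0]
    - [0,0,0]

```text
time: 67.0
eef_pos: [0.4525, -0.2887, 0.0797]
tcp_rot: [0.687, 0.727, -0.0, 0.003]
contact_force: [-0.4, 0.1, -1.4]
opening: 0.655
```

```bash
python3 - <<'E'
from h import *
d(.45,-.288,.072,3.1)
E
```

```text
t 67.0 pos [ 0.4525 -0.2887  0.0797] yaw 3.24 tilt fix [0.23 0.2  0.  ] delta mm [-2.5  0.7 -7.7] dyaw -0.14 F [-0.4  0.1 -1.4] op 0.655
```

>>> move_arm:
  linear:
    - [0,0,-0.004]
    - [0,0,-0.003]
    - [0,0,-0.001]
    - [0,0,0]
    - [0,0,0]
  twist:
    - [0.2,0.2,0]
    - [0,0,0]
    - [0,0,0]
    - [0,0,0]
    - [0,0,0]

```text
time: 67.42
eef_pos: [0.4534, -0.2897, 0.0724]
tcp_rot: [0.687, 0.727, -0.0, 0.001]
contact_force: [0.4, -0.7, -2.3]
opening: 0.658
```

```bash
python3 - <<'E'
from h import *
d(.45,-.288,.072,3.1)
E
```

```text
t 67.42 pos [ 0.4534 -0.2897  0.0724] yaw 3.25 tilt fix [0.12 0.07 0.  ] delta mm [-3.4  1.7 -0.4] dyaw -0.15 F [ 0.4 -0.7 -2.3] op 0.658
```

>>> move_arm:
  linear:
    - [0,0,-0.001]
    - [0,0,-0.001]
    - [0,0,0]
    - [0,0,0]
  twist:
    - [0,0,0]
    - [0,0,0]
    - [0,0,0]
    - [0,0,0]

```text
time: 67.75
eef_pos: [0.4541, -0.2905, 0.0724]
tcp_rot: [0.687, 0.727, -0.001, 0.002]
contact_force: [0.3, -0.1, -3.0]
opening: 0.652
```

```bash
python3 - <<'E'
from h import *
d(.45,-.288,.072,3.1)
E
```

```text
t 67.75 pos [ 0.4541 -0.2905  0.0724] yaw 3.27 tilt fix [0.23 0.15 0.  ] delta mm [-4.1  2.5 -0.4] dyaw -0.17 F [ 0.3 -0.1 -3. ] op 0.652
```

>>> move_arm:
  linear:
    - [0,0,0]
    - [0,0,0]
    - [0,0,0]
    - [0,0,0]
    - [0,0,0]
    - [0,0,0]
  twist:
    - [0,0,0]
    - [0,0,0]
    - [0,0,0]
    - [0,0,0]
    - [0,0,0]
    - [0,0,0]
  grip: 1

```text
time: 68.25
eef_pos: [0.455, -0.2912, 0.073]
tcp_rot: [0.687, 0.727, -0.0, 0.004]
contact_force: [-0.5, -0.3, 0.5]
opening: 1.001
```

>>> move_arm:
  linear:
    - [0,0,0.01]
    - [0,0,0.02]
    - [0,0,0.03]
    - [0,0,0.03]
    - [0,0,0.03]
    - [0,0.008,0.03]
    - [0,0.016,0.02]
    - [0,0.022,0.01]
    - [0,0.025,0]
    - [0,0.025,0]
    - [0,0.025,0]
    - [0,0.025,0]
    - [0,0.025,0]
    - [0,0.02,0]
    - [0,0.01,0]
    - [0,0,0]
    - [0,0,0]
    - [0,0,0]
  twist:
    - [0,0,0]
    - [0,0,0]
    - [0,0,0]
    - [0,0,0]
    - [0,0,0]
    - [0,0,0]
    - [0,0,0]
    - [0,0,0]
    - [0,0,0]
    - [0,0,0]
    - [0,0,0]
    - [0,0,0]
    - [0,0,0]
    - [0,0,0]
    - [0,0,0]
    - [0,0,0]
    - [0,0,0]
    - [0,0,0]

```text
time: 69.75
eef_pos: [0.4521, -0.0815, 0.2773]
tcp_rot: [0.688, 0.726, 0.002, 0.012]
contact_force: [-0.7, 0.9, -0.5]
opening: 0.998
```

```bash
python3 - <<'E'
from h import *
d(.45,-.288,.072,3.1)
snap('scene','s27');snap('top','t27')
E
```

```text
t 69.75 pos [ 0.4521 -0.0815  0.2773] yaw 3.1 tilt fix [0.79 1.2  0.  ] delta mm [  -2.1 -206.5 -205.3] dyaw -0.0 F [-0.7  0.9 -0.5] op 0.998
```

View pics/s27.png

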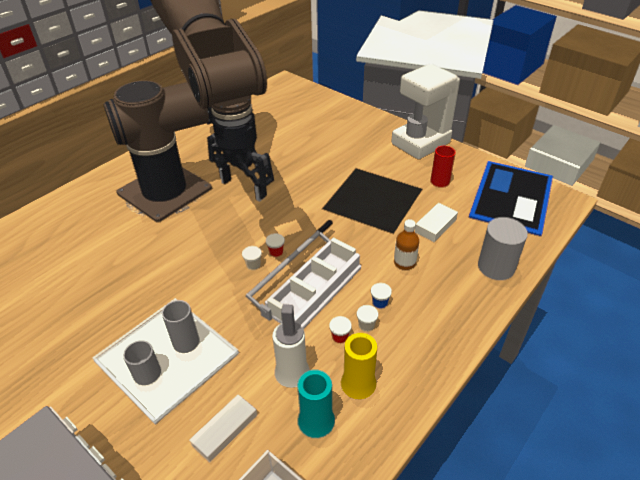

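View pics/t27.png

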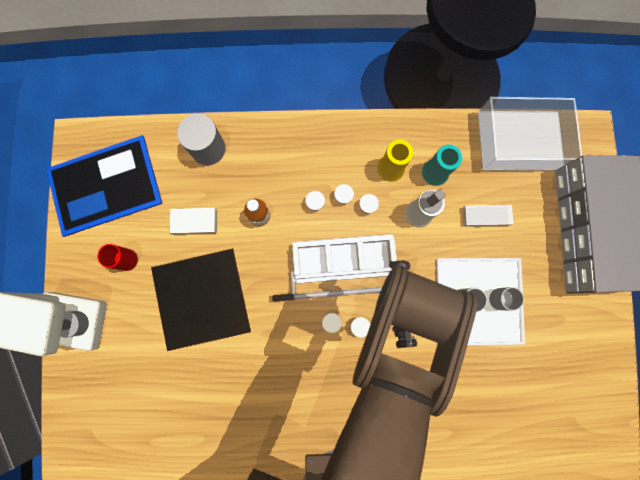

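Both beakers stand upright in the tray, the brush is in the white stand, the lever is open and the bystanders are in place. I'll run final numeric checks.

```bash
python3 - <<'E'
from h import *
a=load('top0');c=load('t27');P=cloud(c);Q=cloud(a);s=load('s27')
for n,t in(('before',a),('now',c)):
    P=cloud(t);m=(P[...,2]>.195)&(np.hypot(P[...,0]-.67,P[...,1]+.196)<.05);v,u=np.nonzero(m)
    print(n,'handle px',u.mean().round(1),v.mean().round(1),'top z',np.nanmedian(P[m][:,2]).round(3),len(u))
    h=cv2.cvtColor(t['img'],cv2.COLOR_BGR2HSV);m=(h[...,2]<70);m[:,:262]=0;m[:,296:]=0;m[:285]=0;m[310:]=0;v,u=np.nonzero(m);print(' lever px',u.mean().round(1),v.mean().round(1))
# beakers in scene: rims
S=cloud(s)
for n,(u,v),z in(('short',(140.5,349),.080),('tall',(178.5,309),.110)):
    x=onz(s,[(u,v)],z)[0];m=(np.hypot(S[...,0]-x[0],S[...,1]-x[1])<.04)
    print(n,x.round(3),'rel tray',(x[:2]-[.449,-.338]).round(3),'max z',np.nanpercentile(S[m][:,2],98).round(3))
dif=cv2.absdiff(a['img'],c['img']).max(2)>60;dif[:,380:]=0;print('changed px left part',[ (int(x)) for x in cv2.connectedComponentsWithStats(dif.astype(np.uint8))[2][1:,4] if x>20])
st=get_state();print(st['time'],np.abs(st['dq']).max(),st['opening'])
i=s['img'];cv2.imwrite('pics/s27c.png',cv2.resize(i[290:430,80:330],None,fx=3.1,fy=3.1,interpolation=cv2.INTER_CUBIC))
E
```

```text
before handle px 439.9 194.9 top z 0.203 96
 lever px 282.7 298.0
now handle px 439.2 194.5 top z 0.203 97
 lever px 282.9 297.1
short [ 0.451 -0.383  0.08 ] rel tray [ 0.002 -0.045] max z 0.082
tall [ 0.453 -0.285  0.11 ] rel tray [0.004 0.053] max z 0.113
changed px left part [371, 260, 61, 3479, 537, 45, 214, 130, 565, 22, 62, 2966, 3468, 108, 21, 36, 205]
69.85 0.005205862122109334 0.9985845010374491
```

View pics/s27c.png

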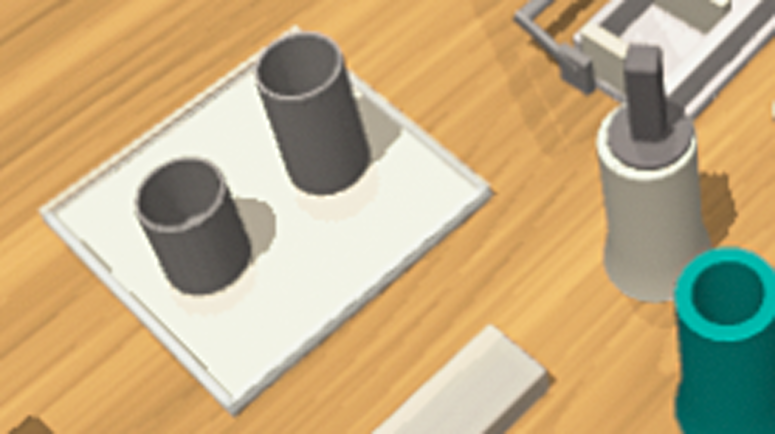

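All the checks agree: the beaker tops read z 0.082 and 0.113 in the tray, the brush handle and lever are back within a pixel of their start positions, and nothing is held. I'll hand in.

```bash
python3 -c "
from plant import *
print(sign_off())"
```

```text
the job is handed in; nothing more can be done
None
```

I carried out the whole job and handed it in at about 70 s of the 210 s allowed; no verdict was reported. Only two used beakers were on the mat, the tall and the short.

- **What I did:** I stood the tall beaker in the middle bay and the short one in bay 0, then shut the clamp. I scrubbed the tall beaker and then the short one, each down, up and down again. The brush went back in the white stand, the lever was opened, and both beakers were set in the tray.
- **Last checks:**
  - **Beakers:** both are upright within about 55 mm of the tray centre. Their tops read 0.113 m (tall) and 0.082 m (short), against 0.110 and 0.080 expected.
  - **Brush:** its top is back at 0.203 m, within a pixel of where it started.
  - **Lever:** open at about 1.3 rad, within a pixel of its start position.
  - **Gripper:** open and clear of everything.
  - **Bystanders:** they looked unmoved in the final pictures. I did not measure each one, because my image comparison was swamped by the arm and its shadows.
- **What was less certain:** the brush tip's depth in the beakers was worked out from the gripper height, to within about 4 mm. The force reading suggested contact with the floor only on the short beaker's second pass.
- **What went wrong:** the first grasp of the tall beaker was about 12 mm off, because the arm drifts during fast moves. I opened the gripper, re-centred and gripped again. I saw no sign of a beaker being knocked aside.

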